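Strip two piles of gearbox parts and lay each out on its own place

ROBOT

A 7-joint arm with a two-finger parallel gripper is mounted at the origin on the work surface. World frame = base frame: x ahead of the robot, y to its left, z up, the work surface at z = 0. Lengths are in m, angles in rad, forces in N, time in s.
With the tool pointing down it reaches from about 0.4 to 0.75 m from the base axis. Payload 19.5 kg.
Tool frame: the origin (TCP) lies midway between the tips of the shut fingers; the grasp point (between the pads) lies 19 mm behind it; x points along the fingers, y is the direction in which the jaws open and shut, and the axes are right-handed (so a half turn about x gives the same grasp; the last joint's range is limited). The gripper opens to 85 mm and grips with 20 to 120 N. Pads are 22 mm wide; open, the fingers measure 114 mm over their backs; the gripper's body (76 mm by 85 mm) begins 54 mm behind the grasp point. The pads swing forward as they close: fully open they stand 13 mm farther back than shut.
Start: joints at [-1.287, 0.707, -0.028, 1.485, 0.022, 0.951, -0.075], TCP at [0.184, 0.545, 0.231] pointing down, gripper open.
Joint ranges: [-2.71, 2.71], [-0.32, 2.16], [-1.57, 1.52], [0, 2.45], [-1.46, 4.6], [0, 2.02], [-2.83, 2.83]. Speed limits (rad/s): [1.89, 1.89, 2.57, 2.57, 3.01, 3.01, 3.01].

INTERFACE

Orientations are given as a 3x3 rotation matrix whose columns are the frame's x, y, z axes.
In Python, from station import arm, read_camera, camera_model, ticket gives the robot as it stands.
- The arm moves only by the tool carry_out, never from a script. Its arguments are lists of equal length, an entry for each row: "linear": the shift along the world's x, y, z in m, a list of three; "angular": the turn, a rotation vector about the world's x, y, z in degrees, a list of three; "grip": the opening, from -1 (shut) to 1 (fully open), so that 0 is half open. A call has exactly 10 rows; each row shifts and turns the pose as measured when the row begins; what a row does not reach is not made up. A row lasts 1/10 s, in which the tool goes at most 50 mm and 8.59 degrees, less where a joint would pass 70% of its speed; a pose out of reach is approached as far as the arm can. A call with a gripper value outside its range is refused whole. The fingers move at their own pace and stop on an object; the grip force is fixed at half the most. Time passes only in rows, so rows that do not move let the fingers close, or fill a call up. It gives the time, the measured TCP pose, the force and the opening at its end, in the units of the state.
- arm.get_obs(): the state, without advancing time (a new reading comes with each control period).
- read_camera(name): name is "scene" or "side" or "wrist"; returns the picture (480x640x3 uint8, red, green, blue); there is no depth.
- camera_model(name): a dict with "fx", "fy", "cx", "cy" (pixels), "distortion" ([k1, k2, p1, p2, k3] as OpenCV has them; the pictures are not rectified), "rvec" (rotation vector, rad) and "tvec" (3), from world to camera coordinates, as OpenCV has them. Camera axes: x right, y down, z forward; pixel columns grow to the right and rows downward; lengths in m; the calibration is good to about 2 mm. A picture is of the moment at which its call begins: read the wrist's pose just before it. camera_model takes no time and is no camera call; for the wrist camera it gives the pose at the moment of the call.
- ticket.job_done(): hands the job in, once; it reports no verdict.
The state is a dict: "clock": time; "joints": joint angles; "joint_velocities": joint speeds; "joint_efforts": joint torques, N m; "tool_pos": TCP position; "tool_rot": TCP orientation; "force": force on the tool from outside, world axes, zero at the start; "wrist_torque": the same for the moment, N m; "opening": finger opening in m.
Only numpy, scipy, OpenCV 4.12 (cv2) and the standard library are available. Lean on these libraries where they do the work, as an engineer would, in place of code of your own. Each camera call takes 0.05 s, during which the arm holds its last target. There are 200 camera calls.

TASK

Take the two piles of gearbox parts on the cork mat apart and lay every part flat on its own place: the hexagon nut in the small round dish, the ring over the upright post down onto its foot, the oblong bearing cap lengthwise in the oblong tray, the gear in the middle of the round scale pan, and the square flange in the middle of the square iron surface plate. Set each part down without dropping it or tipping it over, and leave them all lying still.

Things in the scene. Friction and masses are not known exactly. Their poses are not given: they have to be found in the camera images.
- flange_mid (a point): Square bare-aluminium flange, 60 x 60 mm, 24 mm thick, with a dark bore and four small dark bolt holes on its upper face; about 0.35 kg. The point is its centre, half-way up (12 mm over its underside); x and y are square to its sides, z up. It stands on a 6 mm thick brown cork mat, at the bottom of one of the two piles.
- gear_mid (a point): Bronze gear wheel lying flat, 62 mm across the teeth (to be gripped as a plain disc of that diameter), 24 mm thick, with a small central bore; about 0.45 kg. The point is its centre, half-way up; z is its axis, up. It lies on the same mat, at the bottom of the other pile.
- bearing_mid (a point): Plain bright steel bearing ring lying flat, 52 mm outside diameter, 30 mm open bore, 24 mm high; about 0.22 kg. The point is the centre of the ring, half-way up; z is its axis, up. It lies on the flange or on the gear, and the nut lies on it.
- cap_mid (a point): Bearing cap: oblong dark steel block, 62 mm long (its x), 30 mm wide (its y), 24 mm high (its z, up), two dark bolt holes on top; about 0.22 kg. The point is its centre, half-way up. It lies on the gear or on the flange, whichever does not carry the bearing ring.
- nut_mid (a point): Large bright hexagon nut lying flat, 36 mm across flats, 26 mm high, about 0.14 kg. The point is its centre, half-way up (13 mm over its underside); x is square to one pair of flats (so are the directions at 60 and 120 degrees to it), z up. It lies on top of the bearing ring.
- slab_top (a point): Square flat dark cast-iron surface plate, 100 x 100 mm, 20 mm high, no rim, fixed; the flange's place. The point is the middle of its upper face; x and y along its sides, z up.
- scale_pan (a point): Bench scale: white case 110 x 100 mm and 32 mm high with a round flat aluminium pan on top, 96 mm diameter, no rim, fixed, the pan does not give; the gear's place. The point is the middle of the pan's upper face, 44 mm above the table; z up.
- post_foot (a point): Inspection stand: round green foot, 84 mm diameter and 10 mm high, with an upright steel post in its middle, 14 mm diameter, standing 32 mm above the foot, tip chamfered, fixed; the bearing ring's place. The point is the post's axis at the foot's upper face; z up.
- tray_floor (a point): Oblong low blue tray, inside 86 mm (its x) by 54 mm (its y), walls 3 mm thick and standing 8 mm above its inner floor, fixed; the bearing cap's place, lengthwise. The point is the middle of the inner floor, 3 mm above the table; z up.
- dish_floor (a point): Small round steel dish, floor about 68 mm in diameter inside (72 mm at the rim), rim 7 mm above the inner floor, fixed; the nut's place. The point is the middle of the inner floor, 3 mm above the table; z up.
Things that resemble listed ones, but are neither listed nor needed, are in the scene too. Leave any blue or pink look-alike of the part that bears post_foot alone.

How it is judged:
By the outcome, as a careful person would: the job done as asked, in the order asked, and still so for the second after the job is handed in, with the robot touching nothing.
It also fails if it takes over 120 s, if anything falls off the work surface, if the arm or the gripper's body presses on something with over 40 N, if the wrist force passes 120 N, or if a joint passes its speed limit or range.

## Working session

There is one attempt and no reset: what is moved stays moved. The work goes in short steps, Python scripts to look and compute and a tool call to move; the robot and the scene stay as the last step left them, time stands still between calls to the robot, and variables do not carry over. Pictures are saved under pics/ and viewed, about 12 in all and at most 16, crops included, and the job is handed in when it is done.

Besides the shell and the picture viewer there is one more tool, called after "Request:" as name(argument=value, ...) on one line, values as JSON. carry_out: Moves the arm, as the interface text tells. Its arguments: {"type":"object","properties":{"linear":{"type":"array"},"angular":{"type":"array"},"grip":{"type":"array"}},"required":["linear","angular","grip"]}

```bash
mkdir -p pics; ls; python3 - <<'E'
from station import arm, read_camera, camera_model
import cv2
o=arm.get_obs(); print({k:(o[k]) for k in ('clock','tool_pos','tool_rot','opening','force')})
for n in ('scene','side','wrist'):
    m=camera_model(n); im=read_camera(n); cv2.imwrite(f'pics/{n}0.png',im[:,:,::-1]); print(n,m)
E
```

```text
pics
{'clock': 0.0, 'tool_pos': array([0.18396489, 0.54451722, 0.23084202]), 'tool_rot': array([[-2.78507938e-04,  3.20040979e-01,  9.47403660e-01],
       [-1.02181145e-03,  9.47403111e-01, -3.20041094e-01],
       [-9.99999439e-01, -1.05720189e-03,  6.31622502e-05]]), 'opening': 0.08533707257999025, 'force': array([ 0.11312653, -1.29669498, -0.33137424])}
scene {'fx': 446.12194601573515, 'fy': 446.12194601573515, 'cx': 310.92334977675495, 'cy': 235.31715115244745, 'distortion': array([-0.10812842,  0.        ,  0.        ,  0.        ,  0.        ]), 'rvec': array([ 1.35137871,  2.31245135, -0.8396594 ]), 'tvec': array([ 0.35301158, -0.30566211,  1.29955496])}
side {'fx': 462.2059831270169, 'fy': 462.2059831270169, 'cx': 318.37433902216895, 'cy': 243.2652515705247, 'distortion': array([0.03532143, 0.        , 0.        , 0.        , 0.        ]), 'rvec': array([ 0.16657151, -2.86467712,  1.15557743]), 'tvec': array([0.56138953, 0.15224689, 0.94481653])}
wrist {'fx': 343.21753965458055, 'fy': 343.21753965458055, 'cx': 320.69982057918867, 'cy': 240.69005230787198, 'distortion': array([-0.04406912,  0.        ,  0.        ,  0.        ,  0.        ]), 'rvec': array([-2.33388633, -1.67383863, -0.26375081]), 'tvec': array([-0.57417862, -0.04041614,  0.38140015])}
```

View pics/scene0.png

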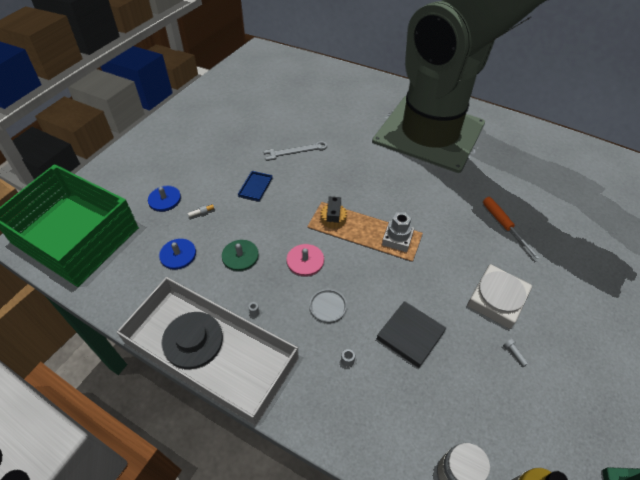

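View pics/side0.png

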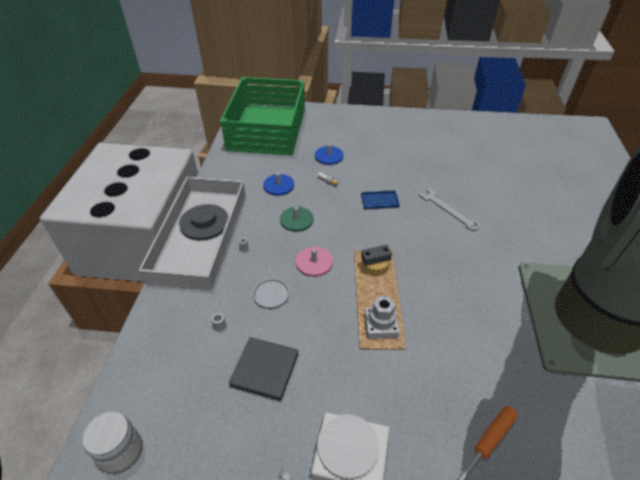

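The scene view shows:
- Cork mat at about (365,230). The cap-on-gear pile is at (335,210) and the nut/ring/flange pile at (400,230).
- Dish (328,306), plate (411,333), scale (503,293) and small blue tray (255,186).
- Foot candidates: green (240,254), pink (305,260), and blue (165,198) and (178,253). Green fits the description.

Next I'll take an enlarged crop to confirm the foot and the piles.

```bash
cat > h.py <<'E'
import numpy as np, cv2
from station import arm, read_camera, camera_model
def ray(m,uv):
    K=np.array([[m['fx'],0,m['cx']],[0,m['fy'],m['cy']],[0,0,1]])
    R=cv2.Rodrigues(np.array(m['rvec']))[0]
    p=cv2.undistortPoints(np.array(uv,float).reshape(-1,1,2),K,np.array(m['distortion'])).reshape(-1,2)
    d=np.c_[p,np.ones(len(p))]@R
    return -R.T@np.array(m['tvec']),d
def onz(m,uv,z):
    c,d=ray(m,uv); return (c+d*((z-c[2])/d[:,2])[:,None])
def proj(m,P):
    K=np.array([[m['fx'],0,m['cx']],[0,m['fy'],m['cy']],[0,0,1]])
    return cv2.projectPoints(np.array(P,float).reshape(-1,1,3),np.array(m['rvec']),np.array(m['tvec']),K,np.array(m['distortion']))[0].reshape(-1,2)
def tri(m1,a,m2,b):
    c1,d1=ray(m1,a);c2,d2=ray(m2,b);d1=d1[0]/np.linalg.norm(d1);d2=d2[0]/np.linalg.norm(d2)
    s=np.linalg.lstsq(np.c_[d1,-d2],c2-c1,rcond=None)[0]
    p,q=c1+s[0]*d1,c2+s[1]*d2
    return (p+q)/2,np.linalg.norm(p-q)
E
python3 - <<'E'
import cv2,numpy as np
a=cv2.imread('pics/scene0.png');b=cv2.imread('pics/side0.png')
f=lambda i,x,y,w,h,k:cv2.resize(i[y:y+h,x:x+w],None,fx=k,fy=k,interpolation=cv2.INTER_CUBIC)
top=np.hstack([f(a,300,180,133,90,3),f(b,320,230,133,90,3)])   # 399x270
bot=np.hstack([f(a,210,150,133,120,3)[:330],f(b,260,170,133,110,3)])
cv2.imwrite('pics/crop1.png',np.vstack([top,bot]))
E
```

```text
(no output)
```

View pics/crop1.png

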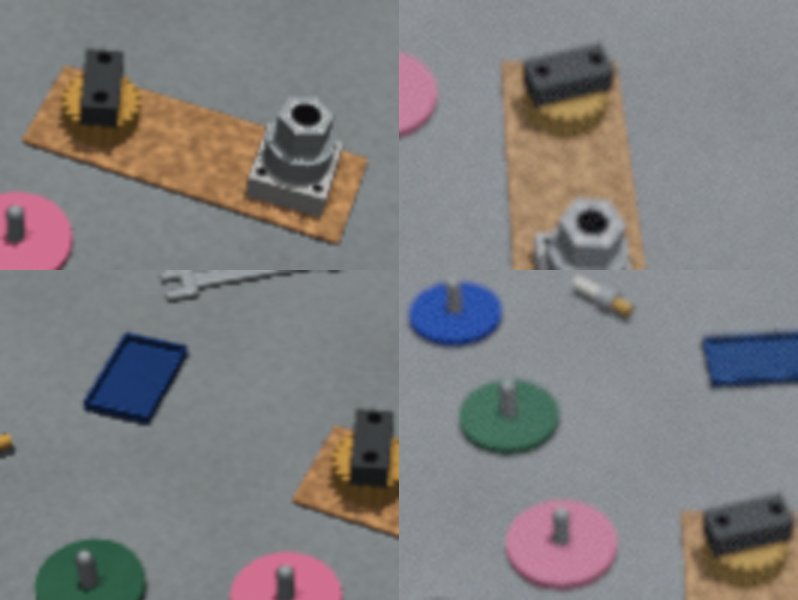

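View pics/wrist0.png

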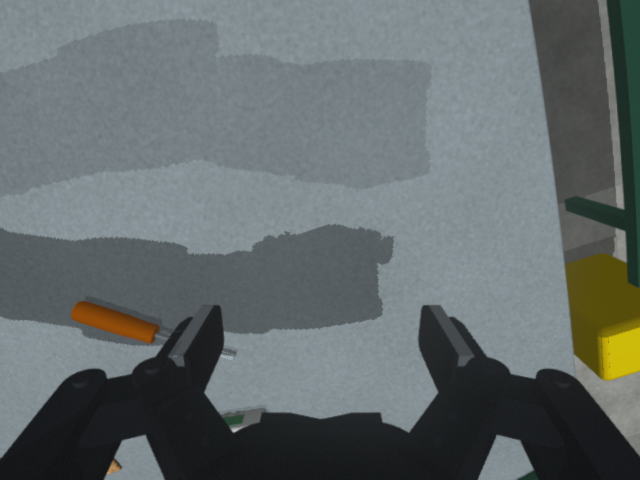

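The crop confirms it: the green foot with post, at scene (240,254) / side (296,218), is the only non-blue, non-pink one and is separate from the pink and blue ones. The nut is on the ring on the flange, and the cap is on the gear. The wrist view shows only bare table and a screwdriver.

```bash
cat > meas.py <<'E'
from h import *
def blob(mask,uv):
    n,l,s,c=cv2.connectedComponentsWithStats(mask.astype(np.uint8))
    k=l[int(uv[1]),int(uv[0])]
    if k==0: 
        i=np.argmin([np.hypot(*(c[j]-uv)) if s[j,4]>15 else 1e9 for j in range(1,n)])+1; k=i
    cs=cv2.findContours((l==k).astype(np.uint8),cv2.RETR_EXTERNAL,cv2.CHAIN_APPROX_NONE)[0]
    return max(cs,key=len).reshape(-1,2).astype(float)
def rep(name,m,cont,z):
    P=onz(m,cont,z)[:,:2]*1000
    r=cv2.minAreaRect(P.astype(np.float32)); (x,y),rad=cv2.minEnclosingCircle(P.astype(np.float32))
    e=cv2.fitEllipse(P.astype(np.float32))
    print(name,'rect c',np.round(r[0],1),'sz',np.round(r[1],1),'ang',round(r[2],1),'| circ',np.round([x,y,2*rad],1),'| ell',np.round(e[0],1),np.round(e[1],1))
E
python3 - <<'E'
from meas import *
S={'scene':dict(green=(232,258),pink=(298,264),tray=(255,186),slab=(411,333),dish=(328,306),pan=(503,293),cork=(366,228),cap=(335,208),nuthole=(402,218)),
   'side':dict(green=(290,225),pink=(312,268),tray=(380,200),slab=(264,368),dish=(271,294),pan=(348,448),cork=(378,280),cap=(376,255),nuthole=(384,304))}
for n in S:
    m=camera_model(n); im=cv2.imread(f'pics/{n}0.png'); h=cv2.cvtColor(im,cv2.COLOR_BGR2HSV); H,Sa,V=[h[:,:,i].astype(int) for i in range(3)]
    M=dict(green=((H>60)&(H<95)&(Sa>80),.010),pink=((H>160)&(Sa>80),.010),tray=((H>100)&(H<125)&(Sa>120),.011),slab=((V<75)&(Sa<60),.020),
      dish=((V>165),.010),pan=(V>190,.044),cork=((H>5)&(H<18)&(Sa>90),.006),cap=((V<80)&(Sa<80),.054),nuthole=(V<60,.080))
    for k,uv in S[n].items():
        x,y=uv; 
        try: rep(n+' '+k+f' HSV{h[y,x]}',m,blob(M[k][0],uv),M[k][1])
        except Exception as e: print(k,e)
E
```

```text
scene green HSV[ 76 123  95] rect c [ 651.1 -221.4] sz [85.6 79.6] ang 36.8 | circ [ 651.1 -221.5   86.2] | ell [ 650.8 -221.5] [80.2 84.2]
scene pink HSV[170 117 207] rect c [590.4 -86. ] sz [85.9 80.9] ang 29.2 | circ [589.8 -84.8  88. ] | ell [590.5 -85.9] [81.3 86.2]
scene tray HSV[109 188 107] rect c [ 449. -317.] sz [98.1 61. ] ang 11.6 | circ [ 448.9 -316.9  110.2] | ell [ 448.7 -316.7] [ 67.7 111.4]
scene slab HSV[102  19  66] rect c [653.2 189.6] sz [100.1 109.1] ang 80.3 | circ [651.7 189.8 141.8] | ell [653.  189.6] [116.3 123.9]
scene dish HSV[100  14 163] rect c [645.5  15. ] sz [29.4  3.2] ang 88.5 | circ [645.5  15.   29.6] | ell [645.6  15.5] [ 3.5 27.1]
scene pan HSV[ 30   3 181] rect c [450.1 365.4] sz [34.7 17.6] ang 35.8 | circ [454.9 358.6  34.7] | ell [451.3 362.9] [19.  30.1]
scene cork HSV[ 15 133 163] rect c [444.4  -8.4] sz [ 90.4 258. ] ang 6.1 | circ [444.2  -7.9 269.2] | ell [445.2  -7.5] [ 97.5 287.2]
scene cap HSV[102  19  66] rect c [460.5 -83.6] sz [77.4 28.5] ang 24.4 | circ [460.5 -83.6  79.1] | ell [458.7 -84.6] [29.3 89.9]
scene nuthole HSV[120  1
[... 607 characters left out ...]
201.7 132.8] | ell [597.9 262.4] [60.8 62.6]
side dish HSV[108  15 168] rect c [674.3  22.7] sz [39.1 58.9] ang 4.0 | circ [665.4  21.5  60.5] | ell [672.8  22.3] [39.4 61.5]
side pan HSV[105   6 181] rect c [435.8 332.8] sz [83.1 23.1] ang 82.6 | circ [440.  332.2  84.3] | ell [439.  332.5] [27.  85.5]
side cork HSV[ 15  96 162] rect c [440.5  -1.5] sz [ 85.2 252.1] ang 6.2 | circ [441.   -1.8 264. ] | ell [439.4  10.1] [ 92.1 301.6]
side cap HSV[107  21  87] rect c [448.5 -65.7] sz [60.3 38.2] ang 3.0 | circ [448.5 -68.7  65.3] | ell [451.3 -69.5] [39.  59.8]
side nuthole HSV[120  40  32] rect c [431.6  73. ] sz [15.3 11.6] ang 6.7 | circ [431.6  73.   16. ] | ell [431.6  73. ] [12.6 16. ]
```

```bash
python3 - <<'E'
from h import *
o=arm.get_obs();R=np.array(o['tool_rot']);p=np.array(o['tool_pos'])
m=camera_model('wrist');Rc=cv2.Rodrigues(m['rvec'])[0];c=-Rc.T@m['tvec']
print('cam in tool',R.T@(c-p),'axes cam in tool (cols x,y,z)\n',R.T@Rc.T)
for n in('scene','side'):
    m=camera_model(n);Rc=cv2.Rodrigues(m['rvec'])[0];print(n,-Rc.T@m['tvec'])
E
```

```text
cam in tool [-0.14294266  0.00017596 -0.07939543] axes cam in tool (cols x,y,z)
 [[ 1.24297656e-03 -3.10379912e-01  9.50611785e-01]
 [ 9.99998715e-01 -5.76889932e-04 -1.49591035e-03]
 [ 1.01269889e-03  9.50612422e-01  3.10378796e-01]]
scene [1.09564805 0.22500076 0.8098269 ]
side [0.48983752 0.60799693 0.7882985 ]
```

Request:
carry_out(linear=[[0.02, -0.043, 0], [0.02, -0.043, 0], [0.022, -0.043, 0], [0.022, -0.043, 0], [0.022, -0.043, 0], [0.022, -0.043, 0], [0.022, -0.043, 0], [0.022, -0.043, 0], [0.022, -0.043, 0], [0.022, -0.043, 0]], angular=[[0, 0, -6.2], [0, 0, -6.2], [0, 0, -6.2], [0, 0, -6.2], [0, 0, -6.2], [0, 0, -6.2], [0, 0, -6.2], [0, 0, -6.2], [0, 0, -6.2], [0, 0, -6.2]], grip=[1, 1, 1, 1, 1, 1, 1, 1, 1, 1])

```text
clock: 1.15
tool_pos: [0.4005, 0.1021, 0.2297]
tool_rot: [[0.0, 0.991, 0.131], [0.002, 0.131, -0.991], [-1.0, 0.001, -0.002]]
force: [1.2, 1.6, 0.1]
opening: 0.0852
```

Request:
carry_out(linear=[[0.015, -0.03, 0], [0.01, -0.03, 0], [0.005, -0.01, 0], [0, 0, 0], [0, 0, 0], [0, 0, 0], [0, 0, 0], [0, 0, 0], [0, 0, 0], [0, 0, 0]], angular=[[0, 0, 0], [0, 0, 0], [0, 0, 0], [0, 0, 0], [0, 0, 0], [0, 0, 0], [0, 0, 0], [0, 0, 0], [0, 0, 0], [0, 0, 0]], grip=[1, 1, 1, 1, 1, 1, 1, 1, 1, 1])

```text
clock: 2.15
tool_pos: [0.4319, 0.0265, 0.2295]
tool_rot: [[0.0, 0.993, 0.122], [0.001, 0.122, -0.993], [-1.0, 0.0, -0.001]]
force: [-0.3, -0.7, -0.1]
opening: 0.0851
```

```bash
cat > snap.py <<'E'
import sys,pickle
from h import *
o=arm.get_obs(); m=camera_model('wrist'); im=read_camera('wrist')
cv2.imwrite(f'pics/{sys.argv[1]}.png',im[:,:,::-1]); pickle.dump((m,o),open(f'pics/{sys.argv[1]}.pkl','wb'))
R=np.array(o['tool_rot']);print(o['clock'],np.round(o['tool_pos'],4),'jaw az',np.degrees(np.arctan2(R[1,1],R[0,1])).round(2),'j7',round(o['joints'][6],3),'F',np.round(o['force'],1),o['opening'])
E
python3 snap.py w1
```

```text
2.15 [0.4319 0.0265 0.2295] jaw az 6.98 j7 0.165 F [-0.3 -0.7 -0.1] 0.08512791944191807
```

View pics/w1.png

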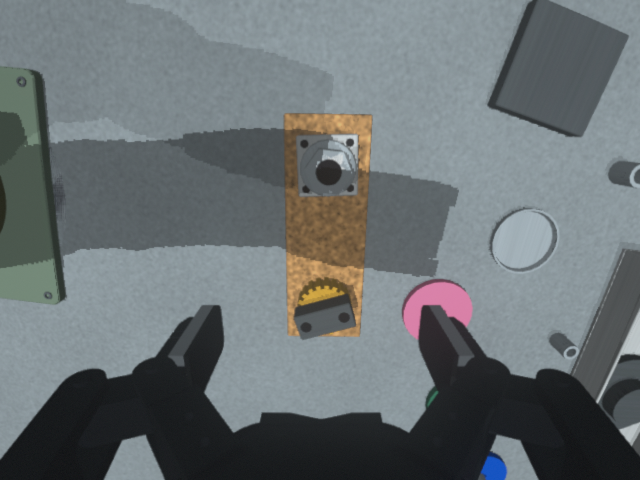

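The wrist view shows the nut hole at (328,173), the flange at (328,165), the cap at (325,312), the dish at (524,240) and the plate at (558,68).

```bash
python3 - <<'E'
from meas import *
import pickle
m,o=pickle.load(open('pics/w1.pkl','rb')); im=cv2.imread('pics/w1.png'); h=cv2.cvtColor(im,cv2.COLOR_BGR2HSV); H,S,V=[h[:,:,i].astype(int) for i in range(3)]
rep('nuthole',m,blob(V<45,(328,173)),.080)
rep('cap',m,blob((V<95)&(S<60)&(np.arange(480)[:,None]>285)&(np.abs(np.arange(640)-325)<45),(325,315)),.054)
rep('slab',m,blob((V<95)&(np.arange(640)>480),(550,70)),.020)
for t in (175,185,195): rep('dish%d'%t,m,blob(V>t,(535,260)),.010)
c=cv2.resize(im[125:205,290:370],None,fx=7,fy=7,interpolation=cv2.INTER_CUBIC)
c=cv2.normalize(c,None,0,255,cv2.NORM_MINMAX); cv2.imwrite('pics/c2.png',c)
E
```

```text
nuthole rect c [432.8  68.9] sz [13.4 19.4] ang 87.6 | circ [433.   71.4  19.7] | ell [432.9  69.3] [13.4 19.7]
cap rect c [448.2 -80.5] sz [61.1 38.2] ang 22.7 | circ [449.8 -79.2  66.5] | ell [450.8 -77.1] [38.5 59.5]
slab rect c [639.8 188.7] sz [102.1 104.9] ang 80.2 | circ [639.8 189.2 143.2] | ell [642.  188.1] [103.7 109.2]
dish175 rect c [661.5  17.6] sz [66.1 66.6] ang 9.5 | circ [659.8  15.1  71. ] | ell [661.5  16. ] [64.3 67.1]
dish185 rect c [691.2  16.5] sz [ 3.1 25.3] ang 0.1 | circ [690.   16.5  25.3] | ell [691.1  15.9] [ 2.9 25.1]
dish195 rect c [584.2 -79.3] sz [82.  66.6] ang 22.3 | circ [587.2 -86.3  82.5] | ell [586.2 -82.3] [71.6 79.2]
```

View pics/c2.png

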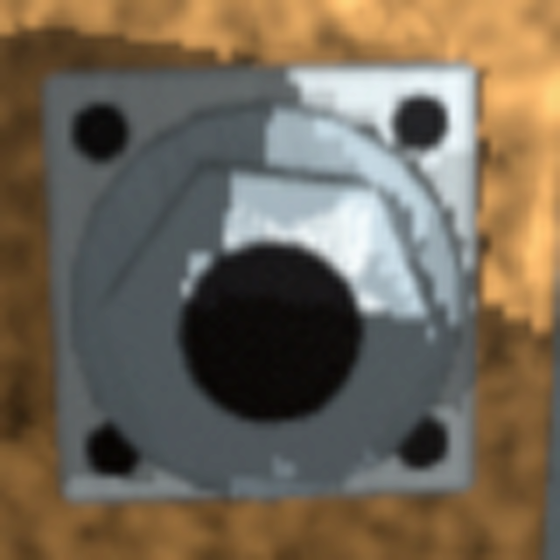

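The crop shows the nut hole at crop (272,332) and visible hexagon vertices at about (103,303), (207,163), (372,185) and (435,320). The ring's circle is centred near (270,298), and the flange's top corners are at (45,75), (478,65) and so on.

```bash
python3 - <<'E'
from meas import *
import pickle
m,o=pickle.load(open('pics/w1.pkl','rb'))
f=lambda P:np.array(P,float)/7+[290-.43,125-.43]
V=onz(m,f([(103,303),(207,163),(372,185),(435,318)]),.08)*1000
for a,b in zip(V,V[1:]): d=(b-a)[:2]; print('nut edge',np.hypot(*d).round(1),'az',np.degrees(np.arctan2(d[1],d[0])).round(1),'normal az mod60',((np.degrees(np.arctan2(d[1],d[0]))+90)%60).round(1))
print('hole c',onz(m,f([(272,332)]),.08)[0]*1000, 'vertices mid 1-4',(V[0]+V[3])/2)
print('ring c',onz(m,f([(268,298)]),.054)[0]*1000)
F=onz(m,f([(45,75),(478,65),(470,487),(60,490)]),.03)*1000
print(F.round(1)); 
for a,b in zip(F,F[1:]): d=(b-a)[:2]; print(np.hypot(*d).round(1),np.degrees(np.arctan2(d[1],d[0])).round(1))
H=onz(m,f([(100,131),(420,122),(421,441),(113,448)]),.03)*1000; print('bolt holes c',H.mean(0).round(1));
for a,b in zip(H,H[1:]): d=(b-a)[:2]; print(np.hypot(*d).round(1),np.degrees(np.arctan2(d[1],d[0])).round(1))
E
```

```text
nut edge 20.6 az 59.5 normal az mod60 29.5
nut edge 19.7 az -0.4 normal az mod60 29.6
nut edge 17.4 az -56.3 normal az mod60 33.7
hole c [433.00654524  71.93603148  80.        ] vertices mid 1-4 [432.34171562  74.44534636  80.        ]
ring c [432.84367698  73.24343994  54.        ]
[[399.5  97.   30. ]
 [458.1 105.5  30. ]
 [465.8  47.8  30. ]
 [407.4  40.2  30. ]]
59.2 8.2
58.3 -82.4
59.0 -172.6
bolt holes c [432.8  72.1  30. ]
44.1 8.5
44.1 -81.5
44.1 -171.7
```

Request:
carry_out(linear=[[0, 0.02, -0.01], [0.001, 0.02, -0.03], [0, 0.005, -0.04], [0, 0, -0.02], [0, 0, 0], [0, 0, 0], [0, 0, 0], [0, 0, 0], [0, 0, 0], [0, 0, 0]], angular=[[0, 0, 7.5], [0, 0, 7.5], [0, 0, 7.5], [0, 0, 0], [0, 0, 0], [0, 0, 0], [0, 0, 0], [0, 0, 0], [0, 0, 0], [0, 0, 0]], grip=[1, 1, 1, 1, 1, 1, 1, 1, 1, 1])

```text
clock: 3.2
tool_pos: [0.4348, 0.0736, 0.1306]
tool_rot: [[0.007, 0.864, 0.504], [0.005, 0.504, -0.864], [-1.0, 0.009, -0.0]]
force: [0.1, -0.1, -0.5]
opening: 0.0853
```

```bash
python3 snap.py w2; python3 - <<'E'
from meas import *
import pickle
m,o=pickle.load(open('pics/w2.pkl','rb')); im=cv2.imread('pics/w2.png'); V=cv2.cvtColor(im,cv2.COLOR_BGR2HSV)[:,:,2]
uv=proj(m,[.433,.072,.08])[0]; print(uv)
rep('hole',m,blob(V<45,uv),.08)
E
```

```text
3.2 [0.4348 0.0736 0.1306] jaw az 30.25 j7 0.377 F [ 0.1 -0.1 -0.5] 0.085299657604242
[315.93179216 266.7501976 ]
hole rect c [432.8  73. ] sz [20.4 18.4] ang 4.1 | circ [433.   72.2  20.8] | ell [432.9  73. ] [17.6 20.8]
```

Request:
carry_out(linear=[[-0.0018, -0.0014, -0.015], [0, 0, -0.025], [0, 0, -0.02], [0, 0, -0.0056], [0, 0, 0], [0, 0, 0], [0, 0, 0], [0, 0, 0], [0, 0, 0], [0, 0, 0]], angular=[[-0.3, 0.4, -0.7], [0, 0, 0], [0, 0, 0], [0, 0, 0], [0, 0, 0], [0, 0, 0], [0, 0, 0], [0, 0, 0], [0, 0, 0], [0, 0, 0]], grip=[1, 1, 1, 1, 1, 1, -1, -1, -1, -1])

```text
clock: 4.25
tool_pos: [0.4348, 0.0724, 0.0673]
tool_rot: [[0.007, 0.87, 0.492], [0.001, 0.492, -0.87], [-1.0, 0.006, 0.003]]
force: [-2.9, 0.7, 2.4]
opening: 0.0347
```

Request:
carry_out(linear=[[0, 0, 0], [0, 0, 0.01], [0, 0, 0.025], [0, 0, 0.025], [0.03, -0.008, 0.02], [0.045, -0.012, 0], [0.045, -0.012, 0], [0.045, -0.012, 0], [0.03, -0.008, 0], [0, 0, 0]], angular=[[0, 0, 0], [0, 0, 0], [0, 0, 0], [0, 0, 0], [0, 0, 0], [0, 0, 0], [0, 0, 0], [0, 0, 0], [0, 0, 0], [0, 0, 0]], grip=[-1, -1, -1, -1, -1, -1, -1, -1, -1, -1])

```text
clock: 5.25
tool_pos: [0.6345, 0.0175, 0.159]
tool_rot: [[0.007, 0.869, 0.494], [-0.0, 0.494, -0.869], [-1.0, 0.006, 0.004]]
force: [-0.5, 0.2, -1.5]
opening: 0.0342
```

```bash
python3 snap.py w3
```

```text
5.25 [0.6345 0.0175 0.159 ] jaw az 29.61 j7 0.48 F [-0.5  0.2 -1.5] 0.03418554536675289
```

View pics/w3.png

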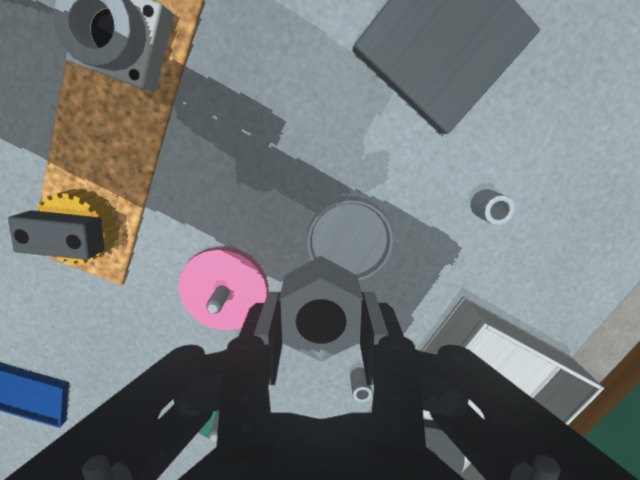

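The nut is held square: hole at (321,320), flats against the pads. The dish rim spans x 307–392 and y about 200–279, centred near (350,239). The plate's top corners are at (355,47), (538,27) and (445,132).

```bash
python3 - <<'E'
from meas import *
import pickle
m,o=pickle.load(open('pics/w3.pkl','rb')); im=cv2.imread('pics/w3.png'); g=cv2.cvtColor(im,cv2.COLOR_BGR2GRAY).astype(float)
g=cv2.GaussianBlur(g,(0,0),1)
# nut in tool
for zt in (.015,): 
    z=o['tool_pos'][2]+zt; P=onz(m,[(321,321)],z)[0]; print('nut c',P*1000,'tcp',np.array(o['tool_pos'])*1000)
# dish rim: radial samples about centre on z=.010 plane, strongest edge 30..40mm
c=onz(m,[(350,239)],.010)[0]; print('guess',c*1000)
for it in range(3):
    pts=[]
    for a in np.radians(np.arange(0,360,5)):
        r=np.arange(.031,.041,.0003); P=np.c_[c[0]+r*np.cos(a),c[1]+r*np.sin(a),0*r+.010]
        uv=proj(m,P); 
        if uv[:,1].max()>255 : continue
        v=cv2.remap(g.astype(np.float32),uv[:,0].astype(np.float32).reshape(1,-1),uv[:,1].astype(np.float32).reshape(1,-1),1)[0]
        k=np.argmax(np.abs(np.gradient(v)));pts.append(P[k,:2])
    pts=np.array(pts);A=np.c_[2*pts,np.ones(len(pts))];s=np.linalg.lstsq(A,(pts**2).sum(1),rcond=None)[0]
    R=np.sqrt(s[2]+s[0]**2+s[1]**2);res=np.abs(np.hypot(*(pts-s[:2]).T)-R)
    c=np.array([s[0],s[1],.01]); print(s[:2]*1000,R*1000,np.median(res)*1000,len(pts))
E
```

```text
nut c [633.80430193  19.10351779 173.96251486] tcp [634.45848135  17.47176415 158.96251486]
guess [665.48651615  17.68631135  10.        ]
[664.02888333  18.3128655 ] 33.44801138907941 1.0936012373189556 45
[663.68230292  19.40258527] 33.14327846119077 1.1823118433612194 45
[663.61184008  21.13118882] 33.2745833883443 1.9744480283041335 47
```

Request:
carry_out(linear=[[0.015, -0.001, -0.01], [0.015, -0.0005, -0.025], [0, 0, -0.035], [0, 0, -0.035], [0, 0, -0.02], [0, 0, -0.008], [0, 0, 0], [0, 0, 0], [0, 0, 0], [0, 0, 0]], angular=[[0, 0.4, 0], [0, 0, 0], [0, 0, 0], [0, 0, 0], [0, 0, 0], [0, 0, 0], [0, 0, 0], [0, 0, 0], [0, 0, 0], [0, 0, 0]], grip=[-1, -1, -1, -1, -1, -1, -1, -1, -1, -1])

```text
clock: 6.3
tool_pos: [0.6604, 0.0198, 0.0307]
tool_rot: [[0.002, 0.868, 0.497], [0.001, 0.497, -0.868], [-1.0, 0.002, -0.0]]
force: [-0.1, 0.6, -2.1]
opening: 0.0342
```

Request:
carry_out(linear=[[0.004, -0.004, -0.003], [0, 0, -0.004], [0, 0, -0.003], [0, 0, -0.0015], [0, 0, -0.001], [0, 0, -0.001], [0, 0, 0], [0, 0, 0], [0, 0, 0], [0, 0, 0]], angular=[[0, 0, 0], [0, 0, 0], [0, 0, 0], [0, 0, 0], [0, 0, 0], [0, 0, 0], [0, 0, 0], [0, 0, 0], [0, 0, 0], [0, 0, 0]], grip=[-1, -1, -1, -1, -1, -1, -1, -1, -1, -1])

```text
clock: 7.3
tool_pos: [0.6653, 0.0153, 0.0172]
tool_rot: [[0.003, 0.868, 0.497], [0.001, 0.497, -0.868], [-1.0, 0.003, 0.0]]
force: [0.3, -0.1, -1.6]
opening: 0.0346
```

Request:
carry_out(linear=[[0, 0, -0.0005], [0, 0, -0.0005], [0, 0, -0.0005], [0, 0, -0.0003], [0, 0, 0], [0, 0, 0], [0, 0, 0], [0, 0, 0], [0, 0, 0], [0, 0, 0]], angular=[[0, 0, 0], [0, 0, 0], [0, 0, 0], [0, 0, 0], [0, 0, 0], [0, 0, 0], [0, 0, 0], [0, 0, 0], [0, 0, 0], [0, 0, 0]], grip=[-1, -1, -1, -1, -1, -1, -1, -1, -1, -1])

```text
clock: 8.3
tool_pos: [0.6654, 0.0154, 0.0164]
tool_rot: [[0.004, 0.868, 0.497], [0.001, 0.497, -0.868], [-1.0, 0.004, 0.001]]
force: [-1.3, -0.6, 1.2]
opening: 0.0344
```

Request:
carry_out(linear=[[0, 0, 0], [0, 0, 0], [0, 0, 0], [0, 0, 0], [0, 0, 0], [0, 0, 0.015], [0, 0, 0.03], [0, 0, 0.04], [-0.02, 0.005, 0.03], [-0.04, 0.01, 0]], angular=[[0, 0, 0], [0, 0, 0], [0, 0, 0], [0, 0, 0], [0, 0, 0], [0, 0, 0], [0, 0, 0], [0, 0, 0], [0, 0, 0], [0, 0, 0]], grip=[1, 1, 1, 1, 1, 1, 1, 1, 1, 1])

```text
clock: 9.3
tool_pos: [0.6059, 0.0291, 0.138]
tool_rot: [[0.006, 0.869, 0.495], [0.001, 0.495, -0.869], [-1.0, 0.006, 0.002]]
force: [2.0, 1.7, -1.6]
opening: 0.0849
```

```bash
python3 snap.py w4; python3 - <<'E'
from meas import *
import pickle
m,o=pickle.load(open('pics/w4.pkl','rb')); im=cv2.imread('pics/w4.png'); V=cv2.cvtColor(im,cv2.COLOR_BGR2HSV)[:,:,2]
uv=proj(m,[.664,.018,.029])[0]; print(uv); rep('nut hole in dish',m,blob(V<45,uv),.029)
E
```

```text
9.3 [0.6059 0.0291 0.138 ] jaw az 29.67 j7 0.464 F [ 2.   1.7 -1.6] 0.08494414127836873
[375.60247076 281.97852926]
nut hole in dish rect c [ 696.3 -125.8] sz [703.2 200.3] ang 29.3 | circ [ 745.2 -213.1  703.2] | ell [ 704.1 -139.1] [189.1 703.2]
```

View pics/w4.png

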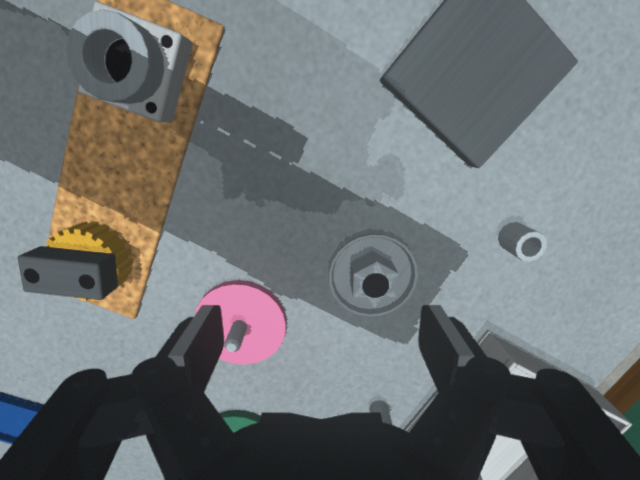

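Nut seated in the dish: hole at (376,285), dish rim centre about (372,274). Next is the ring.

Request:
carry_out(linear=[[-0.04, 0.01, 0], [-0.045, 0.012, 0], [-0.045, 0.012, 0], [-0.03, 0.008, 0], [-0.008, 0.001, -0.005], [0, 0, -0.01], [0, 0, 0], [0, 0, 0], [0, 0, 0], [0, 0, 0]], angular=[[0, 0.4, 0], [0, 0, 0], [0, 0, 0], [0, 0, 0], [0, 0, 0], [0, 0, 0], [0, 0, 0], [0, 0, 0], [0, 0, 0], [0, 0, 0]], grip=[1, 1, 1, 1, 1, 1, 1, 1, 1, 1])

```text
clock: 10.35
tool_pos: [0.4203, 0.0756, 0.1298]
tool_rot: [[-0.004, 0.867, 0.498], [0.004, 0.498, -0.867], [-1.0, -0.002, -0.005]]
force: [0.2, 0.6, -0.1]
opening: 0.0853
```

```bash
cat > circ.py <<'E'
from meas import *
def fitcirc(g,m,c,z,r0,r1,ymax=300,sign=0,mask=None):
    """radial edge search on plane z about c; returns centre, radius, median residual"""
    g=cv2.GaussianBlur(g.astype(np.float32),(0,0),1); c=np.array(c,float)
    for it in range(4):
        pts=[]
        for a in np.radians(np.arange(0,360,4)):
            r=np.arange(r0,r1,.0003); P=np.c_[c[0]+r*np.cos(a),c[1]+r*np.sin(a),0*r+z]; uv=proj(m,P).astype(np.float32)
            if uv[:,1].max()>ymax or uv.min()<1: continue
            d=np.gradient(cv2.remap(g,uv[:,:1].T.copy(),uv[:,1:].T.copy(),1)[0]); d=np.abs(d) if sign==0 else sign*d
            pts.append(P[np.argmax(d),:2])
        pts=np.array(pts); w=np.ones(len(pts),bool)
        for j in range(5):
            A=np.c_[2*pts[w],np.ones(w.sum())]; s=np.linalg.lstsq(A,(pts[w]**2).sum(1),rcond=None)[0]
            R=np.sqrt(s[2]+s[0]**2+s[1]**2); res=np.abs(np.hypot(*(pts-s[:2]).T)-R); w=res<=max(2*np.median(res),.0004)
        c=s[:2]
    return (c*1000).round(1),(R*1000).round(1),(np.median(res)*1000).round(2),len(pts)
E
python3 snap.py w5; python3 - <<'E'
from circ import *
import pickle
m,o=pickle.load(open('pics/w5.pkl','rb')); im=cv2.imread('pics/w5.png'); g=im.mean(2)
print('bore',fitcirc(g,m,(.433,.0725),.054,.011,.019)); print('outer',fitcirc(g,m,(.433,.0725),.054,.022,.030))
E
```

```text
10.35 [0.4203 0.0756 0.1298] jaw az 29.84 j7 0.366 F [ 0.2  0.6 -0.1] 0.08528964426747232
bore (array([432.9,  72.1]), np.float64(15.2), np.float64(0.03), 90)
outer (array([430.8,  74.3]), np.float64(27.6), np.float64(0.85), 87)
```

Request:
carry_out(linear=[[0.009, -0.0025, -0.01], [0.003, -0.001, -0.02], [0, 0, -0.03], [0, 0, -0.025], [0, 0, -0.008], [0, 0, 0], [0, 0, 0], [0, 0, 0], [0, 0, 0], [0, 0, 0]], angular=[[-0.2, -0.2, 0], [0, 0, 0], [0, 0, 0], [0, 0, 0], [0, 0, 0], [0, 0, 0], [0, 0, 0], [0, 0, 0], [0, 0, 0], [0, 0, 0]], grip=[1, 1, 1, 1, 1, 1, 1, 1, 1, 1])

```text
clock: 11.4
tool_pos: [0.4375, 0.0711, 0.0338]
tool_rot: [[0.007, 0.868, 0.497], [0.0, 0.497, -0.868], [-1.0, 0.006, 0.003]]
force: [0.5, -1.5, -0.2]
opening: 0.0854
```

Request:
carry_out(linear=[[-0.0045, 0.001, -0.001], [0, 0, -0.001], [0, 0, 0], [0, 0, 0], [0, 0, 0], [0, 0, 0], [0, 0, 0], [0, 0, 0], [0, 0, 0], [0, 0, 0]], angular=[[0, 0.4, 0], [0, 0, 0], [0, 0, 0], [0, 0, 0], [0, 0, 0], [0, 0, 0], [0, 0, 0], [0, 0, 0], [0, 0, 0], [0, 0, 0]], grip=[1, 1, 1, 1, -1, -1, -1, -1, -1, -1])

```text
clock: 12.4
tool_pos: [0.4328, 0.0723, 0.0331]
tool_rot: [[0.0, 0.868, 0.497], [0.001, 0.497, -0.868], [-1.0, 0.001, -0.0]]
force: [-0.1, 0.9, -0.1]
opening: 0.0501
```

Request:
carry_out(linear=[[0, 0, 0.01], [0, 0, 0.025], [0, 0, 0.035], [0.015, -0.02, 0.02], [0.025, -0.036, 0.02], [0.027, -0.038, 0.01], [0.027, -0.038, 0], [0.027, -0.038, 0], [0.027, -0.038, 0], [0.02, -0.025, 0]], angular=[[0, 0, 0], [0, 0, 0], [0, 0, 0], [0, 0, -4], [0, 0, -4], [0, 0, -4], [0, 0, -4], [0, 0, -4], [0, 0, -4], [0, 0, -4]], grip=[-1, -1, -1, -1, -1, -1, -1, -1, -1, -1])

```text
clock: 13.4
tool_pos: [0.6016, -0.167, 0.1662]
tool_rot: [[0.001, 1.0, 0.022], [0.004, 0.022, -1.0], [-1.0, 0.002, -0.004]]
force: [0.1, 0.2, -2.8]
opening: 0.0505
```

Request:
carry_out(linear=[[0, 0, 0], [0, 0, 0], [0, 0, 0], [0, 0, 0], [0, 0, 0], [0, 0, 0], [0, 0, 0], [0, 0, 0], [0, 0, 0], [0, 0, 0]], angular=[[0, 0, 0], [0, 0, 0], [0, 0, 0], [0, 0, 0], [0, 0, 0], [0, 0, 0], [0, 0, 0], [0, 0, 0], [0, 0, 0], [0, 0, 0]], grip=[-1, -1, -1, -1, -1, -1, -1, -1, -1, -1])

```text
clock: 14.4
tool_pos: [0.6008, -0.1671, 0.1679]
tool_rot: [[0.001, 1.0, 0.021], [0.004, 0.021, -1.0], [-1.0, 0.001, -0.004]]
force: [0.1, 0.1, -2.3]
opening: 0.0504
```

```bash
python3 snap.py w6; python3 - <<'E'
from circ import *
import pickle
m,o=pickle.load(open('pics/w6.pkl','rb')); im=cv2.imread('pics/w6.png'); h=cv2.cvtColor(im,cv2.COLOR_BGR2HSV)
print(proj(m,[(.65,-.219,.01),(.65,-.219,.042)]).round(0), 'ring exp', proj(m,np.array(o['tool_pos'])+[0,0,.021]).round(0))
H,S,V=[h[:,:,i].astype(int) for i in range(3)]
try: rep('green',m,blob((H>60)&(H<95)&(S>80),proj(m,[.635,-.235,.01])[0]),.01)
except Exception as e: print(e)
E
```

```text
14.4 [ 0.6008 -0.1671  0.1679] jaw az 1.2 j7 0.368 F [ 0.1  0.1 -2.3] 0.05036168952198835
[[371. 275.]
 [376. 290.]] ring exp [[320. 332.]]
green rect c [ 623.9 -253.6] sz [ 2.9 17.8] ang 57.5 | circ [ 623.8 -253.7   17.9] | ell [ 624.4 -253.8] [ 2.5 16.3]
```

View pics/w6.png

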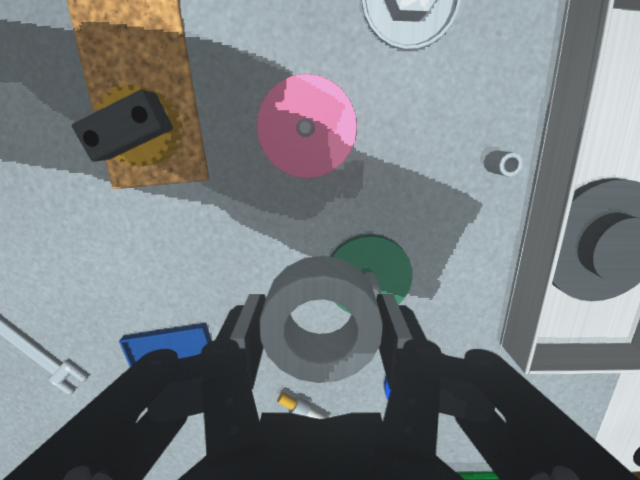

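The ring is held level. The green foot is at about (371,275), partly hidden by the ring. I'll fit its visible arc.

```bash
python3 - <<'E'
from circ import *
import pickle
from scipy.optimize import least_squares
m,o=pickle.load(open('pics/w6.pkl','rb')); im=cv2.imread('pics/w6.png'); h=cv2.cvtColor(im,cv2.COLOR_BGR2HSV)
H,S,V=[h[:,:,i].astype(int) for i in range(3)]
mk=(H>60)&(H<95)&(S>80)&(np.arange(640)[None,:]>325)&(np.arange(480)[:,None]<310)
c=blob(cv2.morphologyEx(mk.astype(np.uint8),1,np.ones((1,1))),(380,250)); print(c.min(0),c.max(0))
top=[]
for x in range(345,412): 
    ys=np.where(mk[:,x])[0]
    if len(ys): top.append((x,ys.min()-.5))
for y in range(240,292):
    xs=np.where(mk[y])[0]
    if len(xs): top.append((xs.max()+.5,y))
P=onz(m,top,.01)[:,:2]
s=least_squares(lambda p:np.hypot(*(P-p[:2]).T)-.042,[.65,-.219],loss='soft_l1',f_scale=.001); print('R fixed',s.x*1000,np.abs(s.fun).mean()*1000)
s=least_squares(lambda p:np.hypot(*(P-p[:2]).T)-p[2],[.65,-.219,.042],loss='soft_l1',f_scale=.001); print('free',s.x*1000)
z=o['tool_pos'][2]+.021; print('bore in hand',fitcirc(im.mean(2),m,o['tool_pos'][:2],z,.011,.019,ymax=400),np.array(o['tool_pos'])*1000)
E
```

```text
[332. 235.] [411. 304.]
R fixed [ 646.87033303 -220.95953464] 0.3101152343385962
free [ 646.48091815 -221.46394211   42.53565331]
bore in hand (array([ 601.1, -167.1]), np.float64(15.2), np.float64(0.01), 90) [ 600.83317654 -167.13798779  167.88030766]
```

Request:
carry_out(linear=[[0.015, -0.018, 0], [0.02, -0.023, -0.01], [0.009, -0.011, -0.03], [0.002, -0.002, -0.03], [0, 0, -0.02], [0, 0, -0.01], [0, 0, 0], [0, 0, 0], [0, 0, 0], [0, 0, 0]], angular=[[-0.2, 0, 0], [0, 0, 0], [0, 0, 0], [0, 0, 0], [0, 0, 0], [0, 0, 0], [0, 0, 0], [0, 0, 0], [0, 0, 0], [0, 0, 0]], grip=[-1, -1, -1, -1, -1, -1, -1, -1, -1, -1])

```text
clock: 15.45
tool_pos: [0.6495, -0.2235, 0.0677]
tool_rot: [[0.005, 1.0, 0.022], [-0.001, 0.022, -1.0], [-1.0, 0.005, 0.001]]
force: [0.2, 0.1, -1.0]
opening: 0.0502
```

```bash
python3 snap.py w7; python3 - <<'E'
from circ import *
print(tri(camera_model('scene'),[238,244.5],camera_model('side'),[296.3,208.3]))
E
```

```text
15.45 [ 0.6495 -0.2235  0.0677] jaw az 1.24 j7 0.417 F [ 0.2  0.1 -1. ] 0.05023269008033953
(array([ 0.6455136 , -0.22494546,  0.03593474]), np.float64(0.002243031635460854))
```

View pics/w7.png

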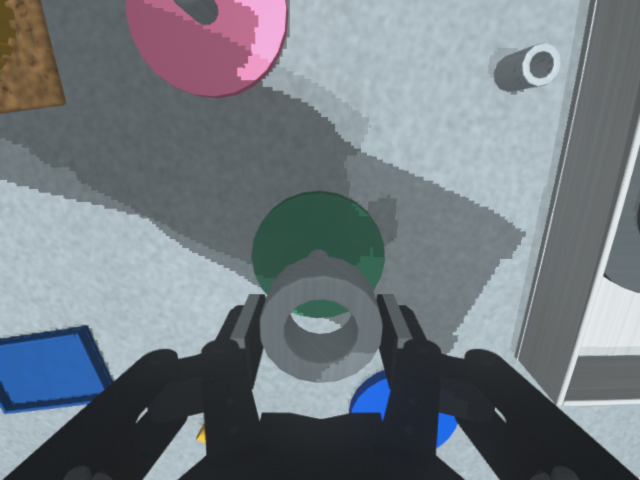

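The green disc spans x 252–384 with its top at y 191. The post tip shows as a bump just above the ring at (318,253).

```bash
python3 - <<'E'
from circ import *
import pickle
from scipy.optimize import least_squares
m,o=pickle.load(open('pics/w7.pkl','rb')); im=cv2.imread('pics/w7.png'); h=cv2.cvtColor(im,cv2.COLOR_BGR2HSV)
H,S,V=[h[:,:,i].astype(int) for i in range(3)]
mk=(H>60)&(H<95)&(S>80)&(np.arange(480)[:,None]<300)
pts=[]
for y in range(193,262):
    xs=np.where(mk[y,230:410])[0]+230
    if len(xs): pts+= [(xs.max()+.5,y),(xs.min()-.5,y)]
P=onz(m,pts,.01)[:,:2]
s=least_squares(lambda p:np.hypot(*(P-p[:2]).T)-p[2],[.65,-.219,.042],loss='soft_l1',f_scale=.001); print('free',s.x*1000,np.abs(s.fun).mean()*1000)
print('bore in hand',fitcirc(im.mean(2),m,o['tool_pos'][:2],o['tool_pos'][2]+.021,.011,.019,ymax=400))
E
```

```text
free [ 648.14786409 -220.49049762   41.01742878] 0.19854611879286285
bore in hand (array([ 649.6, -223.3]), np.float64(15.2), np.float64(0.04), 90)
```

Request:
carry_out(linear=[[-0.0018, 0.0025, -0.004], [0, 0, -0.012], [0, 0, -0.015], [0, 0, -0.01], [0, 0, -0.005], [0, 0, -0.001], [0, 0, 0], [0, 0, 0], [0, 0, 0], [0, 0, 0]], angular=[[0, 0.3, 0], [0, 0, 0], [0, 0, 0], [0, 0, 0], [0, 0, 0], [0, 0, 0], [0, 0, 0], [0, 0, 0], [0, 0, 0], [0, 0, 0]], grip=[-1, -1, -1, -1, -1, -1, -1, -1, -1, -1])

```text
clock: 16.5
tool_pos: [0.6476, -0.2207, 0.017]
tool_rot: [[0.0, 1.0, 0.022], [-0.001, 0.022, -1.0], [-1.0, 0.0, 0.001]]
force: [-0.1, 0.1, -1.4]
opening: 0.0502
```

Request:
carry_out(linear=[[0, 0, -0.0015], [0, 0, -0.001], [0, 0, -0.0007], [0, 0, -0.0005], [0, 0, -0.0003], [0, 0, 0], [0, 0, 0], [0, 0, 0], [0, 0, 0], [0, 0, 0]], angular=[[0, 0, 0], [0, 0, 0], [0, 0, 0], [0, 0, 0], [0, 0, 0], [0, 0, 0], [0, 0, 0], [0, 0, 0], [0, 0, 0], [0, 0, 0]], grip=[-1, -1, -1, -1, -1, -1, -1, -1, -1, -1])

```text
clock: 17.5
tool_pos: [0.6479, -0.2208, 0.0133]
tool_rot: [[0.001, 1.0, 0.022], [-0.001, 0.022, -1.0], [-1.0, 0.001, 0.001]]
force: [-0.2, -0.3, -2.1]
opening: 0.0507
```

Request:
carry_out(linear=[[0, 0, -0.0004], [0, 0, -0.0004], [0, 0, -0.0003], [0, 0, 0], [0, 0, 0], [0, 0, 0], [0, 0, 0], [0, 0, 0], [0, 0, 0], [0, 0, 0]], angular=[[0, 0, 0], [0, 0, 0], [0, 0, 0], [0, 0, 0], [0, 0, 0], [0, 0, 0], [0, 0, 0], [0, 0, 0], [0, 0, 0], [0, 0, 0]], grip=[-1, -1, -1, -1, -1, -1, -1, -1, -1, -1])

```text
clock: 18.5
tool_pos: [0.6479, -0.2208, 0.0132]
tool_rot: [[0.001, 1.0, 0.022], [-0.001, 0.022, -1.0], [-1.0, 0.001, 0.001]]
force: [-1.2, 1.0, 1.3]
opening: 0.0502
```

Request:
carry_out(linear=[[0, 0, 0], [0, 0, 0], [0, 0, 0], [0, 0, 0], [0, 0, 0], [0, 0, 0.015], [0, 0, 0.03], [0, 0, 0.04], [-0.02, 0.015, 0.03], [-0.03, 0.02, 0.015]], angular=[[0, 0, 0], [0, 0, 0], [0, 0, 0], [0, 0, 0], [0, 0, 0], [0, 0, 0], [0, 0, 0], [0, 0, 0], [0, 0, 0], [0, 0, 0]], grip=[1, 1, 1, 1, 1, 1, 1, 1, 1, 1])

```text
clock: 19.5
tool_pos: [0.597, -0.1868, 0.1485]
tool_rot: [[0.001, 1.0, 0.02], [-0.002, 0.02, -1.0], [-1.0, 0.001, 0.002]]
force: [1.7, 0.5, -0.0]
opening: 0.0855
```

```bash
python3 snap.py w8; python3 - <<'E'
from circ import *
import pickle
m,o=pickle.load(open('pics/w8.pkl','rb')); im=cv2.imread('pics/w8.png')
print('ring on foot',fitcirc(im.mean(2),m,(.648,-.221),.034,.011,.019,ymax=420), proj(m,[.648,-.221,.034]))
for n in ('w6','w1'):
    m,o=pickle.load(open(f'pics/{n}.pkl','rb')); im=cv2.imread(f'pics/{n}.png'); V=cv2.cvtColor(im,cv2.COLOR_BGR2HSV)[:,:,2].astype(np.uint8)
    P=[]
    for uv in ([(91,138),(139,114)] if n=='w6' else [(306,327),(344,318)]):
        cc=blob(V<40,uv); P.append(onz(m,[cc.mean(0)],.054)[0]); print(cc.mean(0),len(cc))
    d=P[1]-P[0]; print(n,'cap c',(P[0]+P[1])*500,'hole dist',np.linalg.norm(d)*1000,'az',np.degrees(np.arctan2(d[1],d[0])))
E
```

```text
19.5 [ 0.597  -0.1868  0.1485] jaw az 1.15 j7 0.396 F [ 1.7  0.5 -0. ] 0.08554692866808734
ring on foot (array([ 647.9, -220.9]), np.float64(15.3), np.float64(0.17), 90) [[381.8770157  275.75787844]]
[ 90.47619048 137.95238095] 42
[138.75555556 114.13333333] 45
w6 cap c [449.6390455 -86.8744299  54.       ] hole dist 42.070033650294235 az 23.323105406789427
[318.57354497 424.39417989] 1890
[318.57354497 424.39417989] 1890
w1 cap c [ 460.38134321 -228.78927506   54.        ] hole dist 0.0 az 0.0
```

View pics/w8.png

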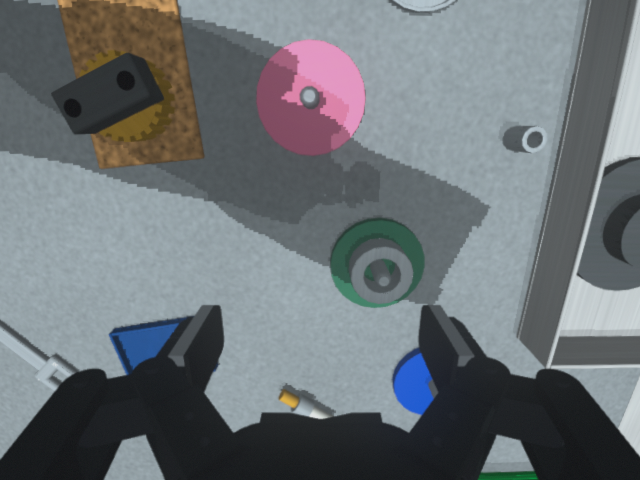

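Ring is down on the green foot with the post in its bore: ring (382,272), bore centre 0.1 mm from where I released it. Next is the cap.

Request:
carry_out(linear=[[-0.015, 0.01, 0], [-0.018, 0.012, 0], [-0.018, 0.013, 0], [-0.018, 0.013, 0], [-0.018, 0.013, 0], [-0.018, 0.013, 0], [-0.018, 0.013, 0], [-0.015, 0.009, 0], [-0.002, 0, 0], [0, 0, 0]], angular=[[0, 0, -8.5], [0, 0, -8.5], [0, 0, -8.5], [0, 0, -8.5], [0, 0, -8.5], [0, 0, -8.5], [0, 0, -8.5], [0, 0, -7], [0, 0, 0], [0, 0, 0]], grip=[1, 1, 1, 1, 1, 1, 1, 1, 1, 1])

```text
clock: 20.55
tool_pos: [0.4476, -0.0827, 0.162]
tool_rot: [[0.011, 0.398, -0.917], [-0.001, -0.917, -0.398], [-1.0, 0.006, -0.01]]
force: [0.1, -0.7, 0.3]
opening: 0.0855
```

```bash
python3 snap.py w9; python3 - <<'E'
from circ import *
import pickle
m,o=pickle.load(open('pics/w9.pkl','rb')); im=cv2.imread('pics/w9.png'); V=cv2.cvtColor(im,cv2.COLOR_BGR2HSV)[:,:,2]
a=np.radians(23.3); c=np.array([.4496,-.0869,.054]); u=np.array([np.cos(a),np.sin(a),0])*.021
P=[]
for q in (c-u,c+u):
    uv=proj(m,q)[0]; x,y=uv.round().astype(int); w=V[y-15:y+16,x-15:x+16].copy()
    M=np.zeros_like(V); M[y-15:y+16,x-15:x+16]=V[y-15:y+16,x-15:x+16]<38
    cc=blob(M,uv); P.append(onz(m,[(cc.min(0)+cc.max(0))/2],.054)[0]); print(uv,cc.mean(0),len(cc))
d=P[1]-P[0]; print('cap c',(P[0]+P[1])*500,np.linalg.norm(d)*1000,'az',np.degrees(np.arctan2(d[1],d[0])))
E
```

```text
20.55 [ 0.4476 -0.0827  0.162 ] jaw az -66.54 j7 -0.445 F [ 0.1 -0.7  0.3] 0.08552232390012612Traceback (most recent call last):
  File "<stdin>", line 9, in <module>
  File "meas.py", line 6, in blob
    i=np.argmin([np.hypot(*(c[j]-uv)) if s[j,4]>15 else 1e9 for j in range(1,n)])+1; k=i
      ~~~~~~~~~^^^^^^^^^^^^^^^^^^^^^^^^^^^^^^^^^^^^^^^^^^^^^^^^^^^^^^^^^^^^^^^^^^
    return _wrapfunc(a, 'argmin', axis=axis, out=out, **kwds)
    return _wrapit(obj, method, *args, **kwds)
    result = getattr(arr, method)(*args, **kwds)
ValueError: attempt to get argmin of an empty sequence
```

```bash
cat > cap.py <<'E'
import sys,pickle
from circ import *
m,o=pickle.load(open(f'pics/{sys.argv[1]}.pkl','rb')); im=cv2.imread(f'pics/{sys.argv[1]}.png'); V=cv2.GaussianBlur(im.max(2),(0,0),1)
x0,y0,z,az=[float(v) for v in sys.argv[2:6]]
a=np.radians(az); c=np.array([x0,y0,z]); u=np.array([np.cos(a),np.sin(a),0])*.021
P=[]
for q in (c-u,c+u):
    uv=proj(m,q)[0]; x,y=uv.round().astype(int); w=V[y-16:y+17,x-16:x+17]; t=(float(w.min())+np.median(w))/2
    M=np.zeros_like(V); M[y-16:y+17,x-16:x+17]=w<t
    cc=blob(M,uv); P.append(onz(m,[(cc.min(0)+cc.max(0))/2],z)[0]); print(uv,(cc.min(0)+cc.max(0))/2,np.ptp(cc,axis=0),w.min(),np.median(w))
d=P[1]-P[0]; print('cap c',(P[0]+P[1])*500,np.linalg.norm(d)*1000,'az',np.degrees(np.arctan2(d[1],d[0])))
E
python3 cap.py w9 .4496 -.0869 .054 23.3
```

```text
[325.4836051  264.48209195] [325.5 259. ] [31. 22.] 50 79.0
[325.81959202 212.32743471] [326. 212.] [14. 14.] 45 69.0
cap c [451.85611301 -85.99293119  54.        ] 37.641287336984725 az 23.073212474094344
```

View pics/w9.png

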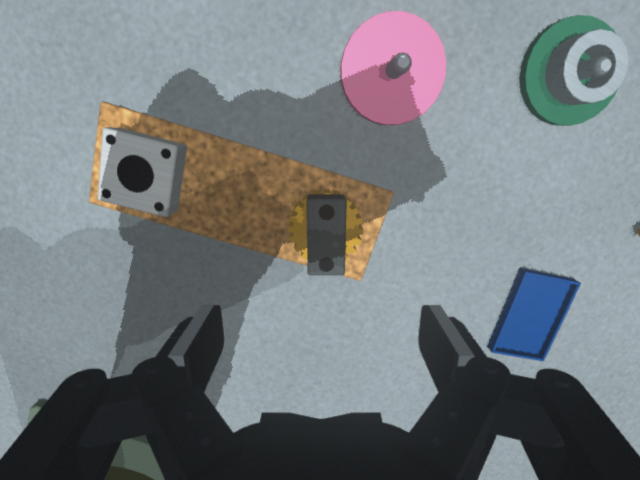

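The cap's holes are at (326,212) and (326,264), as predicted. The tray is at (535,313) and the gear is visible under the cap.

Request:
carry_out(linear=[[0.0015, -0.003, -0.015], [0.0005, -0.001, -0.03], [0, 0, -0.035], [0, 0, -0.025], [0, 0, -0.008], [0, 0, 0], [0, 0, 0], [0, 0, 0], [0, 0, 0], [0, 0, 0]], angular=[[0, 0.6, -0.2], [0, 0, 0], [0, 0, 0], [0, 0, 0], [0, 0, 0], [0, 0, 0], [0, 0, 0], [0, 0, 0], [0, 0, 0], [0, 0, 0]], grip=[1, 1, 1, 1, 1, 1, 1, 1, 1, 1])

```text
clock: 21.6
tool_pos: [0.4543, -0.0899, 0.0449]
tool_rot: [[0.007, 0.4, -0.916], [-0.0, -0.916, -0.4], [-1.0, 0.003, -0.006]]
force: [0.5, -0.1, 0.4]
opening: 0.0856
```

```bash
python3 - <<'E'
from circ import *
import pickle
m,o=pickle.load(open('pics/w9.pkl','rb')); im=cv2.imread('pics/w9.png'); h=cv2.cvtColor(im,cv2.COLOR_BGR2HSV); H,S,V=[h[:,:,i].astype(int) for i in range(3)]
c=blob((H>100)&(H<125)&(S>110),(540,310)); rep('tray',m,c,.011); rep('tray0',m,c,.003)
q=cv2.approxPolyDP(c.astype(np.int32),5,True).reshape(-1,2); print(q.tolist(), (onz(m,q,.011)*1000).round(1).tolist())
rep('gear',m,blob((H>15)&(H<28)&(S>130)&(np.abs(np.arange(640)-330)<45)&(np.arange(480)[:,None]>180),(298,230)),.03)
E
```

```text
tray rect c [ 444.6 -314.8] sz [93.5 65.8] ang 11.2 | circ [ 445.5 -316.9  110.6] | ell [ 444.4 -315.3] [ 73.8 108.9]
tray0 rect c [ 442.5 -322. ] sz [96.1 67.6] ang 11.2 | circ [ 443.5 -324.2  113.6] | ell [ 442.4 -322.5] [ 75.8 111.9]
[[525, 269], [488, 346], [543, 360], [580, 283]] [[485.0, -278.2, 11.0], [398.4, -291.0, 11.0], [406.1, -355.7, 11.0], [494.4, -337.9, 11.0]]
gear rect c [442.9 -64.7] sz [56.1 15.9] ang 22.7 | circ [445.5 -70.8  56.2] | ell [443.2 -65.9] [15.4 55.7]
```

Request:
carry_out(linear=[[-0.0045, 0.003, -0.002], [0, 0, -0.0015], [0, 0, 0], [0, 0, 0], [0, 0, 0], [0, 0, 0], [0, 0, 0], [0, 0, 0], [0, 0, 0], [0, 0, 0]], angular=[[0, 0.4, 0], [0, 0, 0], [0, 0, 0], [0, 0, 0], [0, 0, 0], [0, 0, 0], [0, 0, 0], [0, 0, 0], [0, 0, 0], [0, 0, 0]], grip=[1, 1, 1, -1, -1, -1, -1, -1, -1, -1])

```text
clock: 22.6
tool_pos: [0.4497, -0.0864, 0.0421]
tool_rot: [[0.0, 0.401, -0.916], [-0.0, -0.916, -0.401], [-1.0, 0.0, -0.0]]
force: [0.4, -0.7, -1.4]
opening: 0.0285
```

Request:
carry_out(linear=[[0, 0, 0.01], [0, 0, 0.025], [0, 0, 0.025], [0, -0.02, 0.02], [0, -0.035, 0], [0, -0.04, 0], [0, -0.04, 0], [0, -0.03, 0], [0, -0.005, 0], [0, 0, 0]], angular=[[0, 0, 0], [0, 0, 0], [0, 0, 0], [0, 0, -3], [0, 0, -3], [0, 0, -3], [0, 0, -3], [0, 0, 0], [0, 0, 0], [0, 0, 0]], grip=[-1, -1, -1, -1, -1, -1, -1, -1, -1, -1])

```text
clock: 23.6
tool_pos: [0.4473, -0.2613, 0.1315]
tool_rot: [[-0.0, 0.195, -0.981], [0.001, -0.981, -0.195], [-1.0, -0.001, -0.0]]
force: [0.2, 0.5, -2.3]
opening: 0.0284
```

```bash
python3 snap.py w10; python3 - <<'E'
from circ import *
import pickle
m,o=pickle.load(open('pics/w10.pkl','rb')); im=cv2.imread('pics/w10.png'); h=cv2.cvtColor(im,cv2.COLOR_BGR2HSV); H,S,V=[h[:,:,i].astype(int) for i in range(3)]
c=blob((H>100)&(H<125)&(S>110)&(V>10),proj(m,[.445,-.32,.003])[0]); rep('tray',m,c,.011)
E
```

```text
23.6 [ 0.4473 -0.2613  0.1315] jaw az -78.75 j7 -0.333 F [ 0.2  0.5 -2.3] 0.02842210827917785
tray rect c [ 445.3 -317.4] sz [92.6 59.9] ang 11.4 | circ [ 444.8 -317.3  108.8] | ell [ 447.8 -318.4] [ 65.2 108.7]
```

View pics/w10.png

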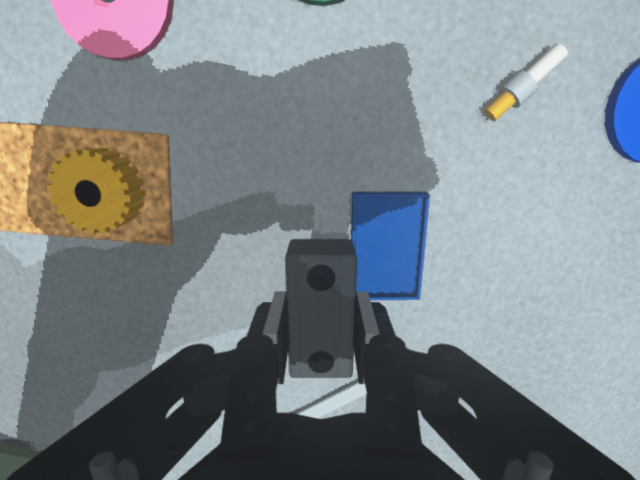

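Cap held lengthwise with holes at (321,277) and (320,362). The tray outline is 92.6 x 59.9 mm, as it should be, and the gear is now clear with its bore at (88,193).

```bash
python3 - <<'E'
from circ import *
import pickle
m,o=pickle.load(open('pics/w10.pkl','rb')); im=cv2.imread('pics/w10.png')
t=np.array(o['tool_pos']); P=onz(m,[(321,277),(320,361.5)],t[2]+.012)*1000; print('cap',P.mean(0),np.linalg.norm(P[1]-P[0]),np.degrees(np.arctan2(*(P[0]-P[1])[1::-1])),t*1000)
g=im.max(2); print('gear bore',fitcirc(g,m,onz(m,[(88,193)],.03)[0][:2],.03,.004,.011))
m,o=pickle.load(open('pics/w9.pkl','rb'))
E
```

```text
cap [ 447.61058303 -261.28055943  143.46220012] 42.23438102585048 10.580819756253074 [ 447.31557034 -261.31309939  131.46220012]
gear bore (array([450.1, -86.7]), np.float64(9.8), np.float64(0.13), 90)
```

Request:
carry_out(linear=[[0, -0.02, 0], [-0.001, -0.025, -0.01], [-0.001, -0.01, -0.03], [0, 0, -0.03], [0, 0, -0.025], [0, 0, -0.012], [0, 0, 0], [0, 0, 0], [0, 0, 0], [0, 0, 0]], angular=[[0, 0, 0], [0, 0, 0], [0, 0, 0], [0, 0, 0], [0, 0, 0], [0, 0, 0], [0, 0, 0], [0, 0, 0], [0, 0, 0], [0, 0, 0]], grip=[-1, -1, -1, -1, -1, -1, -1, -1, -1, -1])

```text
clock: 24.65
tool_pos: [0.4494, -0.3081, 0.0259]
tool_rot: [[0.003, 0.208, -0.978], [0.003, -0.978, -0.208], [-1.0, -0.002, -0.004]]
force: [0.2, 0.3, -1.8]
opening: 0.0282
```

Request:
carry_out(linear=[[-0.002, -0.005, 0], [-0.002, -0.0043, 0], [0, 0, -0.002], [0, 0, -0.003], [0, 0, -0.002], [0, 0, -0.001], [0, 0, 0], [0, 0, 0], [0, 0, 0], [0, 0, 0]], angular=[[-0.2, 0.2, -0.6], [0, 0, 0], [0, 0, 0], [0, 0, 0], [0, 0, 0], [0, 0, 0], [0, 0, 0], [0, 0, 0], [0, 0, 0], [0, 0, 0]], grip=[-1, -1, -1, -1, -1, -1, -1, -1, -1, -1])

```text
clock: 25.65
tool_pos: [0.4455, -0.3186, 0.0184]
tool_rot: [[0.001, 0.196, -0.981], [-0.002, -0.981, -0.196], [-1.0, 0.002, -0.0]]
force: [0.4, -0.0, -1.9]
opening: 0.0286
```

Request:
carry_out(linear=[[0, 0.001, -0.0015], [0, 0, -0.0008], [0, 0, -0.0005], [0, 0, -0.0004], [0, 0, -0.0003], [0, 0, 0], [0, 0, 0], [0, 0, 0], [0, 0, 0], [0, 0, 0]], angular=[[0, 0, 0], [0, 0, 0], [0, 0, 0], [0, 0, 0], [0, 0, 0], [0, 0, 0], [0, 0, 0], [0, 0, 0], [0, 0, 0], [0, 0, 0]], grip=[-1, -1, -1, -1, -1, -1, -1, -1, -1, -1])

```text
clock: 26.65
tool_pos: [0.4456, -0.3175, 0.0152]
tool_rot: [[0.001, 0.196, -0.981], [-0.002, -0.981, -0.196], [-1.0, 0.002, -0.001]]
force: [-0.5, -0.5, -0.8]
opening: 0.0283
```

Very near contact, so a little more.

Request:
carry_out(linear=[[0, 0, -0.0004], [0, 0, -0.0003], [0, 0, 0], [0, 0, 0], [0, 0, 0], [0, 0, 0], [0, 0, 0], [0, 0, 0], [0, 0, 0], [0, 0, 0]], angular=[[0, 0, 0], [0, 0, 0], [0, 0, 0], [0, 0, 0], [0, 0, 0], [0, 0, 0], [0, 0, 0], [0, 0, 0], [0, 0, 0], [0, 0, 0]], grip=[-1, -1, -1, -1, -1, -1, -1, -1, -1, -1])

```text
clock: 27.65
tool_pos: [0.4457, -0.3175, 0.0152]
tool_rot: [[0.002, 0.196, -0.981], [-0.002, -0.981, -0.196], [-1.0, 0.002, -0.002]]
force: [-0.2, -0.7, 0.5]
opening: 0.0283
```

Request:
carry_out(linear=[[0, 0, 0], [0, 0, 0], [0, 0, 0], [0, 0, 0], [0, 0, 0], [0, 0, 0.015], [0, 0, 0.03], [0, 0.01, 0.04], [0, 0.03, 0.03], [0, 0.03, 0.01]], angular=[[0, 0, 0], [0, 0, 0], [0, 0, 0], [0, 0, 0], [0, 0, 0], [0, 0, 0], [0, 0, 0], [0, 0, 0], [0, 0, 0], [0, 0, 0]], grip=[1, 1, 1, 1, 1, 1, 1, 1, 1, 1])

```text
clock: 28.65
tool_pos: [0.4435, -0.2488, 0.1428]
tool_rot: [[-0.0, 0.191, -0.982], [-0.002, -0.982, -0.191], [-1.0, 0.002, 0.001]]
force: [0.2, 0.4, -0.3]
opening: 0.0852
```

```bash
python3 snap.py w11; python3 cap.py w11 .4455 -.3175 .027 11.3; python3 - <<'E'
from circ import *
import pickle
m,o=pickle.load(open('pics/w11.pkl','rb')); im=cv2.imread('pics/w11.png')
print(proj(m,[.4501,-.0867,.03])); print('gear bore',fitcirc(im.max(2),m,(.4501,-.0867),.03,.004,.011))
E
```

```text
28.65 [ 0.4435 -0.2488  0.1428] jaw az -79.0 j7 -0.348 F [ 0.2  0.4 -0.3] 0.08524297591199692
[402.91805035 272.13741973] [403.5 272. ] [13. 12.] 59 107.0
[406.62061229 222.75218153] [407. 218.] [32. 22.] 58 98.0
cap c [ 447.4877403  -317.35614183   27.        ] 45.720679189178355 az 11.860965355911803
[[112.26153765 189.52188352]]
gear bore (array([450.1, -86.7]), np.float64(9.8), np.float64(0.07), 90)
```

Request:
carry_out(linear=[[0, 0.018, 0], [0.001, 0.022, 0], [0.001, 0.022, 0], [0.001, 0.022, 0], [0.001, 0.022, -0.005], [0.001, 0.022, -0.01], [0.001, 0.018, -0.01], [0, 0.008, -0.01], [0, 0, 0], [0, 0, 0]], angular=[[0, 0, 8], [0, 0, 8], [0, 0, 8], [0, 0, 8], [0, 0, 8], [0, 0, 8], [0, 0, 8], [0, 0, 8], [0, 0, 4], [0, 0, 0]], grip=[1, 1, 1, 1, 1, 1, 1, 1, 1, 1])

```text
clock: 29.7
tool_pos: [0.451, -0.0814, 0.1085]
tool_rot: [[0.004, 0.991, -0.135], [0.004, -0.135, -0.991], [-1.0, 0.003, -0.005]]
force: [0.5, -0.1, -0.2]
opening: 0.0851
```

Request:
carry_out(linear=[[-0.003, -0.003, -0.01], [-0.001, -0.001, -0.025], [-0.001, 0, -0.03], [0, 0, -0.02], [0, 0, -0.007], [0, 0, 0], [0, 0, 0], [0, 0, 0], [0, 0, 0], [0, 0, 0]], angular=[[-0.2, 0.2, 0], [0, 0, 0], [0, 0, 0], [0, 0, 0], [0, 0, 0], [0, 0, 0], [0, 0, 0], [0, 0, 0], [0, 0, 0], [0, 0, 0]], grip=[1, 1, 1, 1, 1, 1, 1, 1, 1, 1])

```text
clock: 30.7
tool_pos: [0.4457, -0.0887, 0.0141]
tool_rot: [[0.004, 0.988, -0.152], [-0.004, -0.152, -0.988], [-1.0, 0.004, 0.003]]
force: [-0.2, -0.1, -0.2]
opening: 0.0854
```

Request:
carry_out(linear=[[0.0045, 0.002, -0.002], [0, 0, -0.0025], [0, 0, 0], [0, 0, 0], [0, 0, 0], [0, 0, 0], [0, 0, 0], [0, 0, 0], [0, 0, 0], [0, 0, 0]], angular=[[0.2, 0.2, 0], [0, 0, 0], [0, 0, 0], [0, 0, 0], [0, 0, 0], [0, 0, 0], [0, 0, 0], [0, 0, 0], [0, 0, 0], [0, 0, 0]], grip=[1, 1, 1, -1, -1, -1, -1, -1, -1, -1])

```text
clock: 31.7
tool_pos: [0.4509, -0.0864, 0.0103]
tool_rot: [[0.001, 0.988, -0.151], [-0.0, -0.151, -0.988], [-1.0, 0.001, -0.0]]
force: [0.6, 1.5, 1.5]
opening: 0.0599
```

Request:
carry_out(linear=[[0, 0, 0.01], [0, 0, 0.03], [0, 0, 0.04], [0, 0.02, 0.035], [0, 0.035, 0.02], [0, 0.045, 0], [0, 0.045, 0], [0, 0.045, 0], [0, 0.045, 0], [0, 0.04, 0]], angular=[[0, 0, 0], [0, 0, 0], [0, 0, 0], [0, 0, 0], [0, 0, 0], [0, 0, 0], [0, 0, 0], [0, 0, 0], [0, 0, 0], [0, 0, 0]], grip=[-1, -1, -1, -1, -1, -1, -1, -1, -1, -1])

```text
clock: 32.7
tool_pos: [0.4464, 0.1938, 0.1563]
tool_rot: [[0.001, 0.987, -0.163], [0.003, -0.163, -0.987], [-1.0, 0.001, -0.003]]
force: [0.2, -0.4, -4.0]
opening: 0.0594
```

Request:
carry_out(linear=[[0, 0.03, 0], [0, 0.01, 0], [0, 0, 0], [0, 0, 0], [0, 0, 0], [0, 0, 0], [0, 0, 0], [0, 0, 0], [0, 0, 0], [0, 0, 0]], angular=[[0, 0, 0], [0, 0, 0], [0, 0, 0], [0, 0, 0], [0, 0, 0], [0, 0, 0], [0, 0, 0], [0, 0, 0], [0, 0, 0], [0, 0, 0]], grip=[-1, -1, -1, -1, -1, -1, -1, -1, -1, -1])

```text
clock: 33.7
tool_pos: [0.4444, 0.2359, 0.1582]
tool_rot: [[-0.001, 0.987, -0.162], [0.004, -0.162, -0.987], [-1.0, -0.001, -0.004]]
force: [-0.1, 0.4, -3.9]
opening: 0.0599
```

```bash
python3 snap.py w12
```

```text
33.7 [0.4444 0.2359 0.1582] jaw az -9.31 j7 -0.323 F [-0.1  0.4 -3.9] 0.05990916076279732
```

View pics/w12.png

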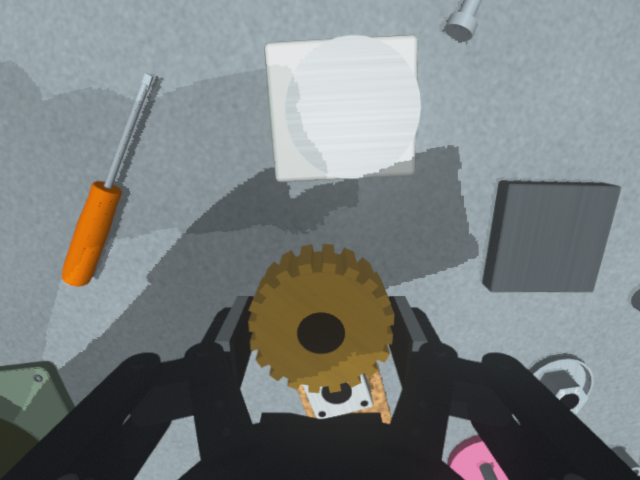

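Gear held level. The pan spans x 287–421 and y 36–178, centred near (354,107). The plate is at about (555,237).

```bash
python3 - <<'E'
from circ import *
import pickle
m,o=pickle.load(open('pics/w12.pkl','rb')); im=cv2.imread('pics/w12.png')
g0=onz(m,[(354,107)],.044)[0]; print(g0*1000, (onz(m,[(287,107),(421,107),(354,36),(354,178)],.044)*1000).round(1).tolist())
for ch in (0,1,2): print(fitcirc(im[:,:,ch],m,g0[:2],.044,.043,.053))
print('gear bore in hand',fitcirc(im.max(2),m,o['tool_pos'][:2],o['tool_pos'][2]-.0043+.024,.004,.013,ymax=400))
ms=camera_model('scene'); print(proj(ms,[g0]), proj(camera_model('side'),[g0]))
E
```

```text
[482.96613905 325.77003425  44.        ] [[436.4, 333.5, 44.0], [529.8, 318.4, 44.0], [489.2, 370.5, 44.0], [476.2, 276.3, 44.0]]
(array([481.7, 324. ]), np.float64(48.0), np.float64(0.3), 90)
(array([481.7, 323.9]), np.float64(48.0), np.float64(0.25), 90)
(array([481.6, 324. ]), np.float64(47.9), np.float64(0.21), 90)
gear bore in hand (array([444.5, 234.8]), np.float64(10.0), np.float64(0.0), 90)
[[504.4136539  290.62360326]] [[345.96476029 444.31334713]]
```

Request:
carry_out(linear=[[0.008, 0.02, 0], [0.012, 0.03, 0], [0.012, 0.03, -0.01], [0.005, 0.009, -0.02], [0, 0, -0.03], [0, 0, -0.02], [0, 0, -0.01], [0, 0, 0], [0, 0, 0], [0, 0, 0]], angular=[[-0.2, 0, 0], [0, 0, 0], [0, 0, 0], [0, 0, 0], [0, 0, 0], [0, 0, 0], [0, 0, 0], [0, 0, 0], [0, 0, 0], [0, 0, 0]], grip=[-1, -1, -1, -1, -1, -1, -1, -1, -1, -1])

```text
clock: 34.75
tool_pos: [0.4827, 0.3291, 0.0666]
tool_rot: [[0.001, 0.987, -0.161], [0.002, -0.161, -0.987], [-1.0, 0.001, -0.002]]
force: [-0.4, -0.1, -4.6]
opening: 0.0601
```

Request:
carry_out(linear=[[-0.001, -0.004, -0.003], [0, 0, -0.006], [0, 0, -0.004], [0, 0, -0.0015], [0, 0, -0.0005], [0, 0, 0], [0, 0, 0], [0, 0, 0], [0, 0, 0], [0, 0, 0]], angular=[[-0.1, 0, 0], [0, 0, 0], [0, 0, 0], [0, 0, 0], [0, 0, 0], [0, 0, 0], [0, 0, 0], [0, 0, 0], [0, 0, 0], [0, 0, 0]], grip=[-1, -1, -1, -1, -1, -1, -1, -1, -1, -1])

```text
clock: 35.75
tool_pos: [0.4824, 0.3252, 0.0524]
tool_rot: [[0.004, 0.987, -0.161], [0.001, -0.161, -0.987], [-1.0, 0.003, -0.002]]
force: [0.6, -1.0, -3.4]
opening: 0.06
```

```bash
python3 snap.py w13; python3 - <<'E'
from circ import *
import pickle
m,o=pickle.load(open('pics/w13.pkl','rb')); im=cv2.imread('pics/w13.png')
print('pan',fitcirc(im[:,:,1],m,(.4817,.324),.044,.045,.051,ymax=230))
print('gear bore in hand',fitcirc(im.max(2),m,o['tool_pos'][:2],o['tool_pos'][2]-.0043+.024,.004,.013,ymax=400))
E
```

```text
35.75 [0.4824 0.3252 0.0524] jaw az -9.29 j7 -0.408 F [ 0.6 -1.  -3.4] 0.06003074839149132
pan (array([485.3, 356.5]), np.float64(45.9), np.float64(1.18), 41)
gear bore in hand (array([482.4, 324. ]), np.float64(10.0), np.float64(0.0), 90)
```

Request:
carry_out(linear=[[-0.0007, 0, -0.0015], [0, 0, -0.0012], [0, 0, -0.0007], [0, 0, -0.0005], [0, 0, -0.0004], [0, 0, -0.0003], [0, 0, 0], [0, 0, 0], [0, 0, 0], [0, 0, 0]], angular=[[0, 0.2, 0], [0, 0, 0], [0, 0, 0], [0, 0, 0], [0, 0, 0], [0, 0, 0], [0, 0, 0], [0, 0, 0], [0, 0, 0], [0, 0, 0]], grip=[-1, -1, -1, -1, -1, -1, -1, -1, -1, -1])

```text
clock: 36.8
tool_pos: [0.4817, 0.3252, 0.0484]
tool_rot: [[0.0, 0.987, -0.162], [0.002, -0.162, -0.987], [-1.0, -0.0, -0.002]]
force: [-0.8, -0.1, 0.0]
opening: 0.0596
```

Request:
carry_out(linear=[[0, 0, 0], [0, 0, 0], [0, 0, 0], [0, 0, 0], [0, 0, 0], [0, 0, 0.015], [0, 0, 0.03], [0, -0.01, 0.035], [-0.004, -0.03, 0.015], [-0.008, -0.04, 0]], angular=[[0, 0, 0], [0, 0, 0], [0, 0, 0], [0, 0, 0], [0, 0, 0], [0, 0, 0], [0, 0, 0], [0, 0, 0], [0, 0, 0], [0, 0, 0]], grip=[1, 1, 1, 1, 1, 1, 1, 1, 1, 1])

```text
clock: 37.8
tool_pos: [0.4694, 0.2471, 0.1502]
tool_rot: [[0.003, 0.988, -0.156], [0.004, -0.156, -0.988], [-1.0, 0.002, -0.005]]
force: [1.4, -1.1, -0.5]
opening: 0.0856
```

```bash
python3 snap.py w14; python3 - <<'E'
from circ import *
import pickle
m,o=pickle.load(open('pics/w14.pkl','rb')); im=cv2.imread('pics/w14.png')
print('pan',fitcirc(im[:,:,1],m,(.4817,.324),.044,.045,.051,ymax=300)); print('gear bore',fitcirc(im.max(2),m,(.4817,.324),.068,.004,.013,ymax=400))
E
```

```text
37.8 [0.4694 0.2471 0.1502] jaw az -8.98 j7 -0.325 F [ 1.4 -1.1 -0.5] 0.08558414680191151
pan (array([481.6, 323.9]), np.float64(48.0), np.float64(0.25), 90)
gear bore (array([481.7, 324.4]), np.float64(9.9), np.float64(0.14), 90)
```

Gear centred on the pan to 0.5 mm. Now the flange.

Request:
carry_out(linear=[[-0.008, -0.035, 0], [-0.008, -0.04, 0], [-0.008, -0.04, 0], [-0.008, -0.035, -0.005], [-0.004, -0.018, -0.015], [0, -0.004, -0.015], [0, 0, 0], [0, 0, 0], [0, 0, 0], [0, 0, 0]], angular=[[-0.2, 0.2, 6], [0, 0, 6], [0, 0, 5.3], [0, 0, 0], [0, 0, 0], [0, 0, 0], [0, 0, 0], [0, 0, 0], [0, 0, 0], [0, 0, 0]], grip=[1, 1, 1, 1, 1, 1, 1, 1, 1, 1])

```text
clock: 38.85
tool_pos: [0.432, 0.0602, 0.124]
tool_rot: [[0.01, 0.989, 0.149], [-0.001, 0.149, -0.989], [-1.0, 0.009, 0.003]]
force: [-0.3, -0.0, -0.5]
opening: 0.0857
```

```bash
python3 snap.py w15; cat > fl.py <<'E'
import sys,pickle
from circ import *
m,o=pickle.load(open(f'pics/{sys.argv[1]}.pkl','rb')); im=cv2.imread(f'pics/{sys.argv[1]}.png'); V=cv2.GaussianBlur(im.max(2),(0,0),.7)
x0,y0,z,az=[float(v) for v in sys.argv[2:6]]; a=np.radians(az); X=np.array([np.cos(a),np.sin(a),0])*.022; Y=np.array([-X[1],X[0],0]); P=[]
for s,t in ((-1,-1),(1,-1),(1,1),(-1,1)):
    uv=proj(m,np.array([x0,y0,z])+s*X+t*Y)[0]; x,y=uv.round().astype(int); k=10
    w=V[y-k:y+k+1,x-k:x+k+1]; M=np.zeros_like(V); M[y-k:y+k+1,x-k:x+k+1]=w<(float(w.min())+np.median(w))/2
    cc=blob(M,uv); P.append(onz(m,[(cc.min(0)+cc.max(0))/2],z)[0]*1000); print(uv.round(1),((cc.min(0)+cc.max(0))/2),np.ptp(cc,axis=0))
P=np.array(P); print('c',P.mean(0),[ (np.linalg.norm(P[i]-P[i-3]).round(1)) for i in range(4)],'az',np.degrees(np.arctan2(*(P[1]+P[2]-P[0]-P[3])[1::-1])))
E
python3 fl.py w15 .4328 .0721 .03 8.3
python3 - <<'E'
from circ import *
import pickle
m,o=pickle.load(open('pics/w15.pkl','rb')); im=cv2.imread('pics/w15.png')
print('big bore',fitcirc(im.max(2),m,(.4328,.0721),.03,.008,.02))
E
```

```text
38.85 [0.432  0.0602 0.124 ] jaw az 8.54 j7 0.198 F [-0.3 -0.  -0.5] 0.08565839438847313
[292.8 256.3] [293.5 256.5] [9. 9.]
[352.4 256.3] [352.5 256.5] [9. 9.]
[354.5 197.4] [355.  197.5] [10.  9.]
[291.4 197.3] [291.5 198. ] [ 9. 10.]
c [433.06712149  71.91219604  30.        ] [np.float64(43.6), np.float64(44.1), np.float64(44.4), np.float64(43.7)] az 8.586531419265736
big bore (array([433. ,  71.9]), np.float64(14.9), np.float64(0.02), 90)
```

Request:
carry_out(linear=[[0, 0.006, -0.01], [0, 0.005, -0.03], [0, 0, -0.035], [0, 0, -0.02], [0, 0, -0.007], [0, 0, 0], [0, 0, 0], [0, 0, 0], [0, 0, 0], [0, 0, 0]], angular=[[0, 0.6, 0], [0, 0, 0], [0, 0, 0], [0, 0, 0], [0, 0, 0], [0, 0, 0], [0, 0, 0], [0, 0, 0], [0, 0, 0], [0, 0, 0]], grip=[1, 1, 1, 1, 1, 1, 1, 1, 1, 1])

```text
clock: 39.9
tool_pos: [0.4334, 0.0762, 0.0193]
tool_rot: [[0.002, 0.988, 0.152], [0.001, 0.152, -0.988], [-1.0, 0.002, -0.001]]
force: [0.8, -0.5, 0.6]
opening: 0.0849
```

Request:
carry_out(linear=[[0, -0.0042, -0.004], [0, 0, -0.004], [0, 0, -0.001], [0, 0, 0], [0, 0, 0], [0, 0, 0], [0, 0, 0], [0, 0, 0], [0, 0, 0], [0, 0, 0]], angular=[[0, 0.1, 0], [0, 0, 0], [0, 0, 0], [0, 0, 0], [0, 0, 0], [0, 0, 0], [0, 0, 0], [0, 0, 0], [0, 0, 0], [0, 0, 0]], grip=[1, 1, 1, 1, -1, -1, -1, -1, -1, -1])

```text
clock: 40.9
tool_pos: [0.4335, 0.0715, 0.0104]
tool_rot: [[0.001, 0.988, 0.152], [0.001, 0.152, -0.988], [-1.0, 0.001, -0.001]]
force: [-0.2, -1.3, -0.4]
opening: 0.0582
```

Request:
carry_out(linear=[[0, 0, 0.01], [0, 0, 0.03], [0, 0, 0.04], [0.02, 0.006, 0.035], [0.03, 0.009, 0.015], [0.035, 0.012, 0], [0.035, 0.012, 0], [0.03, 0.01, 0], [0.01, 0.004, 0], [0, 0, 0]], angular=[[0, 0, 0], [0, 0, 0], [0, 0, 0], [0, 0, -6], [0, 0, -6], [0, 0, -6.3], [0, 0, 0], [0, 0, 0], [0, 0, 0], [0, 0, 0]], grip=[-1, -1, -1, -1, -1, -1, -1, -1, -1, -1])

```text
clock: 41.9
tool_pos: [0.5947, 0.1277, 0.1533]
tool_rot: [[-0.002, 0.984, -0.178], [0.008, -0.178, -0.984], [-1.0, -0.003, -0.007]]
force: [-0.4, -0.1, -4.0]
opening: 0.0582
```

```bash
python3 snap.py w16
```

```text
41.9 [0.5947 0.1277 0.1533] jaw az -10.26 j7 -0.141 F [-0.4 -0.1 -4. ] 0.05817961168580716
```

View pics/w16.png

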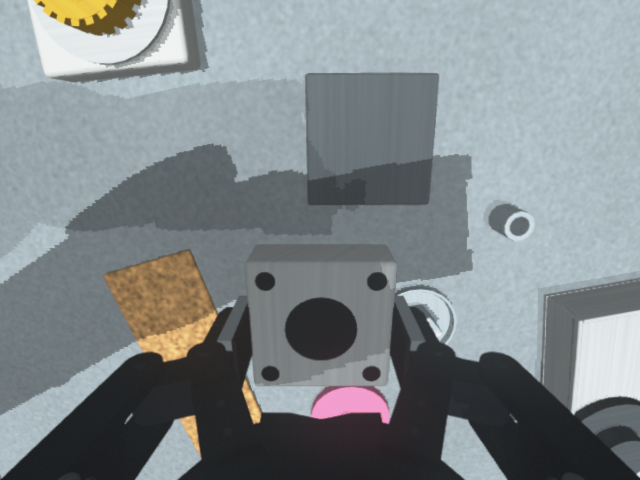

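The flange is held level and square. The plate's top corners are at about (306,73), (439,73), (431,205) and (307,205).

```bash
cat > slab.py <<'E'
import sys,pickle
from circ import *
from scipy.optimize import least_squares
m,o=pickle.load(open(f'pics/{sys.argv[1]}.pkl','rb')); im=cv2.imread(f'pics/{sys.argv[1]}.png'); ymax=float(sys.argv[2])
g=cv2.GaussianBlur(im.mean(2).astype(np.float32),(0,0),1)
c=np.array([float(sys.argv[3]),float(sys.argv[4])]);az=float(sys.argv[5])
for it in range(3):
    a=np.radians(az);X=np.array([np.cos(a),np.sin(a)]);Y=np.array([-X[1],X[0]]);out=[]
    for u,v in ((X,Y),(-X,Y),(Y,X),(-Y,X)):
        pts=[]
        for t in np.arange(-.042,.043,.004):
            r=np.arange(.044,.056,.0003);P=c+r[:,None]*u+t*v;uv=proj(m,np.c_[P,0*r+.02]).astype(np.float32)
            if uv[:,1].max()>ymax: continue
            d=np.gradient(cv2.remap(g,uv[:,:1].T.copy(),uv[:,1:].T.copy(),1)[0]);pts.append(P[np.argmax(d)])  # dark->bright outward
        out.append(np.array(pts))
    d=[np.median((p-c)@u) if len(p)>5 else np.nan for p,u in zip(out,(X,-X,Y,-Y))]
    s=[np.degrees(np.median(np.arctan(np.gradient((p-c)@u,(p-c)@v)))) if len(p)>5 else None for p,(u,v) in zip(out,((X,Y),(-X,Y),(Y,X),(-Y,X)))]
    print((np.array(d)*1000).round(1),'slope',s)
    c=c+X*np.nan_to_num((d[0]-d[1])/2)+Y*np.nan_to_num((d[2]-d[3])/2); print('c',(c*1000).round(1))
E
python3 - <<'E'
from circ import *
import pickle
m,o=pickle.load(open('pics/w16.pkl','rb'))
F=onz(m,[(306,73),(439,73),(431,205),(307,205)],.02)[:,:2]*1000; print(F.round(1).tolist(),F.mean(0))
for i in range(4): d=F[i]-F[i-1]; print(np.hypot(*d).round(1),np.degrees(np.arctan2(d[1],d[0])).round(1))
E
python3 slab.py w16 240 .642 .187 -10
python3 - <<'E'
from circ import *
import pickle
m,o=pickle.load(open('pics/w16.pkl','rb')); im=cv2.imread('pics/w16.png')
print('flange bore in hand',fitcirc(im.max(2),m,o['tool_pos'][:2],o['tool_pos'][2]+.0196,.008,.02,ymax=400))
E
```

```text
[[605.3, 248.1], [702.5, 231.0], [687.5, 132.2], [587.1, 150.3]] [645.60298854 190.39650132]
99.5 79.5
98.6 -10.0
99.9 -98.6
102.0 169.8
[51.8 47.8 53.9 45.5] slope [np.float64(3.053332494204976e-13), np.float64(-1.757256461508587e-13), np.float64(2.5444437451708134e-14), np.float64(7.514060434957537e-14)]
c [644.7 190.8]
[50.  49.7 49.7 49.7] slope [np.float64(1.7572564615085887e-13), np.float64(-2.5086625050043526e-13), np.float64(0.0), np.float64(0.0)]
c [644.9 190.8]
[49.7 50.  49.7 49.7] slope [np.float64(-2.0355549961366507e-13), np.float64(-2.7988881196878945e-13), np.float64(0.0), np.float64(0.0)]
c [644.7 190.8]
flange bore in hand (array([595.1, 128.1]), np.float64(14.9), np.float64(0.03), 90)
```

Request:
carry_out(linear=[[0.015, 0.02, 0], [0.02, 0.026, 0], [0.012, 0.015, -0.02], [0.003, 0.002, -0.03], [0, 0, -0.03], [0, 0, -0.02], [0, 0, -0.008], [0, 0, 0], [0, 0, 0], [0, 0, 0]], angular=[[-0.4, -0.1, 0.2], [0, 0, 0], [0, 0, 0], [0, 0, 0], [0, 0, 0], [0, 0, 0], [0, 0, 0], [0, 0, 0], [0, 0, 0], [0, 0, 0]], grip=[-1, -1, -1, -1, -1, -1, -1, -1, -1, -1])

```text
clock: 42.95
tool_pos: [0.6397, 0.1893, 0.0481]
tool_rot: [[-0.003, 0.984, -0.179], [0.001, -0.179, -0.984], [-1.0, -0.003, -0.0]]
force: [-0.1, 0.3, -3.5]
opening: 0.0587
```

Request:
carry_out(linear=[[0.0047, 0.001, -0.004], [0, 0, -0.008], [0, 0, -0.005], [0, 0, -0.002], [0, 0, -0.001], [0, 0, 0], [0, 0, 0], [0, 0, 0], [0, 0, 0], [0, 0, 0]], angular=[[0, -0.2, 0.3], [0, 0, 0], [0, 0, 0], [0, 0, 0], [0, 0, 0], [0, 0, 0], [0, 0, 0], [0, 0, 0], [0, 0, 0], [0, 0, 0]], grip=[-1, -1, -1, -1, -1, -1, -1, -1, -1, -1])

```text
clock: 43.95
tool_pos: [0.6457, 0.1906, 0.0285]
tool_rot: [[0.004, 0.985, -0.173], [0.002, -0.173, -0.985], [-1.0, 0.003, -0.002]]
force: [0.7, 0.1, -4.1]
opening: 0.0587
```

Request:
carry_out(linear=[[-0.0012, 0, -0.0015], [0, 0, -0.0012], [0, 0, -0.0007], [0, 0, -0.0005], [0, 0, -0.0004], [0, 0, -0.0003], [0, 0, 0], [0, 0, 0], [0, 0, 0], [0, 0, 0]], angular=[[-0.1, 0.2, 0], [0, 0, 0], [0, 0, 0], [0, 0, 0], [0, 0, 0], [0, 0, 0], [0, 0, 0], [0, 0, 0], [0, 0, 0], [0, 0, 0]], grip=[-1, -1, -1, -1, -1, -1, -1, -1, -1, -1])

```text
clock: 44.95
tool_pos: [0.6445, 0.1906, 0.0245]
tool_rot: [[0.0, 0.985, -0.173], [0.0, -0.173, -0.985], [-1.0, 0.0, -0.0]]
force: [-2.0, 0.2, -0.8]
opening: 0.0585
```

Request:
carry_out(linear=[[0, 0, -0.0004], [0, 0, -0.0002], [0, 0, 0], [0, 0, 0], [0, 0, 0], [0, 0, 0], [0, 0, 0], [0, 0, 0], [0, 0, 0], [0, 0, 0]], angular=[[0, 0, 0], [0, 0, 0], [0, 0, 0], [0, 0, 0], [0, 0, 0], [0, 0, 0], [0, 0, 0], [0, 0, 0], [0, 0, 0], [0, 0, 0]], grip=[-1, -1, -1, -1, -1, -1, -1, -1, -1, -1])

```text
clock: 45.95
tool_pos: [0.6444, 0.1907, 0.0245]
tool_rot: [[0.0, 0.985, -0.173], [0.0, -0.173, -0.985], [-1.0, 0.0, -0.0]]
force: [-2.5, -1.0, 1.4]
opening: 0.0587
```

In contact. I'll release, lift and back off toward an open view.

Request:
carry_out(linear=[[0, 0, 0], [0, 0, 0], [0, 0, 0], [0, 0, 0], [0, 0, 0], [0, 0, 0.015], [0, 0, 0.03], [0, 0, 0.04], [-0.02, -0.02, 0.04], [-0.03, -0.03, 0.03]], angular=[[0, 0, 0], [0, 0, 0], [0, 0, 0], [0, 0, 0], [0, 0, 0], [0, 0, 0], [0, 0, 0], [0, 0, 0], [0, 0, 0], [0, 0, 0]], grip=[1, 1, 1, 1, 1, 1, 1, 1, 1, 1])

```text
clock: 46.95
tool_pos: [0.5943, 0.1428, 0.1827]
tool_rot: [[-0.001, 0.985, -0.17], [-0.0, -0.17, -0.985], [-1.0, -0.001, 0.0]]
force: [1.2, -0.4, 0.8]
opening: 0.0855
```

Request:
carry_out(linear=[[-0.04, -0.02, 0.02], [-0.04, 0, 0.02], [-0.02, 0, 0], [0, 0, 0], [0, 0, 0], [0, 0, 0], [0, 0, 0], [0, 0, 0], [0, 0, 0], [0, 0, 0]], angular=[[0, 0, 0], [0, 0, 0], [0, 0, 0], [0, 0, 0], [0, 0, 0], [0, 0, 0], [0, 0, 0], [0, 0, 0], [0, 0, 0], [0, 0, 0]], grip=[1, 1, 1, 1, 1, 1, 1, 1, 1, 1])

```text
clock: 47.95
tool_pos: [0.4917, 0.1178, 0.2334]
tool_rot: [[0.01, 0.984, -0.175], [0.003, -0.175, -0.985], [-1.0, 0.009, -0.005]]
force: [0.6, -0.0, 0.8]
opening: 0.0852
```

```bash
python3 snap.py w17; python3 fl.py w17 .6448 .1908 .044 -10; python3 slab.py w17 400 .6447 .1908 -10; python3 - <<'E'
from circ import *
import pickle
m,o=pickle.load(open('pics/w17.pkl','rb')); im=cv2.imread('pics/w17.png'); g=im.max(2)
print('flange bore',fitcirc(g,m,(.6448,.1908),.044,.008,.02,ymax=420))
print('pan',fitcirc(g,m,(.4817,.324),.044,.045,.051,ymax=300),'gear',fitcirc(g,m,(.4817,.324),.068,.004,.013,ymax=400))
a=cv2.cvtColor(read_camera('scene'),cv2.COLOR_RGB2BGR);b=cv2.cvtColor(read_camera('side'),cv2.COLOR_RGB2BGR)
cv2.imwrite('pics/fs.png',a);cv2.imwrite('pics/fd.png',b)
f=lambda i,x,y,w,h,k:cv2.resize(i[y:y+h,x:x+w],None,fx=k,fy=k,interpolation=cv2.INTER_CUBIC)
top=f(a,210,150,330,220,800/330)[:,:800]
bot=np.hstack([f(im,0,0,640,480,.5)[:,:], f(b,220,170,220,240,480/240*.5/.5)])[:, :800] if 0 else None
s=f(b,230,170,180,310,1.0)
cv2.imwrite('pics/final.png',np.hstack([f(a,210,150,330,220,1.85)[:407],f(b,255,170,140,300,407/300)]))
E
```

```text
47.95 [0.4917 0.1178 0.2334] jaw az -10.09 j7 -0.156 F [ 0.6 -0.   0.8] 0.08524719477673007
[442.5 133.6] [442.5 133.5] [7. 7.]
[488.5 134. ] [488.5 133.5] [7. 7.]
[494.7  83.9] [494.5  83.5] [7. 7.]
[447.1  83.1] [447.   82.5] [8. 7.]
c [644.75867724 191.1395814   44.        ] [np.float64(44.0), np.float64(43.9), np.float64(43.9), np.float64(44.4)] az -9.846989576991154
[49.4 53.9 49.4 50.6] slope [np.float64(-4.579998741307465e-13), np.float64(2.147585428298229), np.float64(1.2722218725854067e-13), np.float64(-1.526666247102488e-13)]
c [642.4 190.6]
[51.8 51.5 50.  50. ] slope [np.float64(-1.0737927141491912), np.float64(1.0737927141488373), np.float64(1.2722218725854067e-13), np.float64(-1.526666247102488e-13)]
c [642.5 190.6]
[51.8 51.8 50.  50. ] slope [np.float64(-1.2722218725854067e-13), np.float64(2.147585428298305), np.float64(1.0177774980683254e-13), np.float64(2.5444437451708134e-14)]
c [642.5 190.6]
flange bore (array([644.7, 191.1]), np.float64(14.8), np.float64(0.15), 90)Traceback (most recent call last):
  File "<stdin>", line 5, in <module>
  File "circ.py", line 14, in fitcirc
    A=np.c_[2*pts[w],np.ones(w.sum())]; s=np.linalg.lstsq(A,(pts[w]**2).sum(1),rcond=None)[0]
                                                            ~~~~~~~~~~~~~~~^^^
    return umr_sum(a, axis, dtype, out, keepdims, initial, where)
numpy.exceptions.AxisError: axis 1 is out of bounds for array of dimension 1
```

```bash
python3 - <<'E'
from h import *
a=cv2.cvtColor(read_camera('scene'),cv2.COLOR_RGB2BGR);b=cv2.cvtColor(read_camera('side'),cv2.COLOR_RGB2BGR)
cv2.imwrite('pics/fs.png',a);cv2.imwrite('pics/fd.png',b)
f=lambda i,x,y,w,h,k:cv2.resize(i[y:y+h,x:x+w],None,fx=k,fy=k,interpolation=cv2.INTER_CUBIC)
L=f(a,210,150,330,220,1.7); R=f(b,230,170,170,310,L.shape[0]/310)
cv2.imwrite('pics/final.png',np.hstack([L,R]))
E
```

```text
(no output)
```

View pics/final.png

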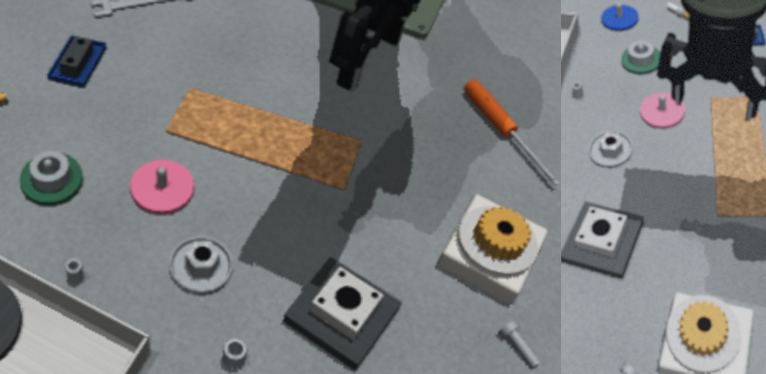

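The final view shows all five parts in place and the mat empty: cap in the tray (75,57), ring on the green foot (50,172), nut in the dish (203,260), flange on the plate (348,298), gear on the pan (505,232). Handing in.

```bash
python3 -c "
from station import ticket,arm
print(ticket.job_done(), arm.get_obs()['clock'])"
```

```text
the job is handed in; nothing more can be done
the job is handed in; nothing more can be done
```

All five parts are on their places, set down in the order nut, ring, cap, gear, flange. I lowered each one until the wrist force showed contact before opening the gripper, and handed in at about 48 s, well under the 120 s limit.

What the last checks showed:

| Part | Place | Result |
|---|---|---|
| Nut | Dish | Lying flat inside the rim; judged by eye in the wrist and final pictures, because my numeric hole check there failed |
| Ring | Post (green foot) | Down over the post on the foot; bore centre 0.1 mm from the release point |
| Cap | Tray | Lying lengthwise; one bolt hole was found within a pixel, the other hole's reading was bad, so I confirmed it in the final picture |
| Gear | Scale pan | About 0.5 mm off centre |
| Flange | Surface plate | About 0.3 mm off centre and square to within 1° |

- **Disagreeing measurement:** a second fit of the plate came out about 2 mm off in x. The plate's visible side wall confused it, as its sides measured 103.6 mm instead of 100. I kept the earlier fit, which measured 99.5 mm.
- **Failed re-check:** the repeat gear and pan check after the last move failed because the pan was out of the wrist camera's view. The gear figure is from just after its release, and the final picture agrees with it.
- **Final picture:** it shows the mat empty and the gripper clear of everything. I did not touch the pink and blue stands.

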